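# Pinwheel layer of slide boxes round the reagent bottles

## Robot

A 6-joint arm with a two-finger parallel gripper is mounted at the origin on a cart in front of the work surface, level with it; the furniture and walls round the work are solid. World frame = base frame: x ahead of the robot, y to its left, z up, the work surface at z = 0. Lengths are in mm, angles in rad, forces in N, time in s.
With the tool pointing down it reaches from about 275 to 750 mm from the base axis. Payload 10.2 kg.
Tool frame: the origin (TCP) lies on the front face of the gripper's body, between the roots of the fingers; the fingertips stand 73 mm ahead of it and the grasp point (between the pads) lies 54 mm ahead of it; z points along the fingers, y is the line along which they close (so a half turn about z gives the same grasp; the last joint's range is limited). The gripper opens to 85 mm and grips with 20 to 120 N. Pads are 22 mm wide; open, the fingers measure 114 mm over their backs; the gripper's body (76 mm by 85 mm) begins 54 mm behind the grasp point. The pads swing forward as they close: fully open they stand 13 mm farther back than shut.
Start: joints at [1.048, 0.313, 1.498, -0, 1.331, -0.223], TCP at [155.061, 501.585, 303.894] pointing down, gripper open.
Joint ranges: [-2.94, 2.94], [-0.97, 2.17], [0.19, 2.56], [-1.23, 4.37], [0.02, 3.11], [-2.88, 2.88]. Speed limits (rad/s): [2.39, 2.39, 3.01, 3.14, 3.14, 3.14].

## Interface

Orientations are given as a unit quaternion [w, x, y, z].
In Python, from rig import * gives the robot as it stands.
- The arm moves only by the tool step_arm, never from a script. Its argument "plan" is a list of rows, each an object with "offset": the shift along the tool's x, y, z in cm, a list of three; "rot": the turn, a rotation vector about the tool's x, y, z in degrees, a list of three; "gripper": the finger opening in cm, from 0 to 8.54. In form: [{"offset": [x, y, z], "rot": [wx, wy, wz], "gripper": gripper}, ...]. A call has 1 to 12 rows; each row is the pose to reach, as a shift and turn from the pose commanded when the call began, along the tool's axes at that moment; what a row does not reach only later rows make up. A row lasts 1/10 s, in which the tool goes at most 50 mm and 8.59 degrees, less where a joint would pass 70% of its speed; a pose out of reach is approached as far as the arm can. A call with a gripper value outside its range is refused whole. The fingers move at their own pace and stop on an object; "squeeze" is the grip in N (left out, the last holds). Time passes only in rows, so rows that repeat a pose let the fingers close. It gives the time, the measured TCP pose, the force, the opening and the grip force at its end, in the units of the state.
- sense(): the state, without advancing time (a new reading comes with each control period).
- capture(name): name is "scene" or "top" or "wrist"; returns a dict with "color" (480x640x3 uint8, red, green, blue), "depth" (480x640 float32, mm along the optical axis (not along the pixel's ray), 0 where there is no reading), "vertical_fov" (degrees; the focal length in pixels is half the picture's height over the tangent of half this angle, whatever the lens; pixels are square), "cx", "cy" (the principal point, pixels), "rvec" (rotation vector, rad) and "tvec" (3), from world to camera coordinates, as OpenCV has them; the wrist camera has in their place "mount" (4x4, takes a point from camera to tool coordinates, whose origin is the TCP and whose axes are the flange's). Camera axes: x right, y down, z forward; pixel columns grow to the right and rows downward; lengths in mm; the calibration is good to about 2 mm. A picture is of the moment at which its call begins: read the wrist's pose just before it.
- finish_job(): hands the job in; it is judged then, once.
The state is a dict: "time_s": time; "joints": joint angles; "dq": joint speeds; "tau": joint torques, N m; "eef_pos": TCP position; "ee_rot": TCP orientation; "force": force on the tool from outside, world axes, zero at the start; "wrist_torque": the same for the moment, N m; "grip_width": opening from 0.0 (shut) to 1.0 (fully open); "grip_force": force on a finger pad.
Only numpy, scipy, OpenCV 4.12 (cv2) and the standard library are available. Lean on these libraries where they do the work, as an engineer would, in place of code of your own. Each camera call takes 0.05 s, during which the arm holds its last target. There are 200 camera calls.

## Task

Make up the dispatch pallet: lay the four slide boxes flat on the plywood pallet, one inside each drawn outline, so that they form the interlocking pinwheel layer. Only when that layer is complete, pull the brown bottles (two or three) straight up out of their light stand, one at a time, and stand them upright on the pallet in the square well between the boxes. Do not tip, lift or drag the stand, do not knock a bottle over, and leave everything else where it is.

Things in the scene. Friction and masses are not known exactly. Their poses are not given: they have to be found in the camera images.
- pallet: Square plywood pallet, 290 x 290 mm, top face 22 mm above the worktop, does not move. Origin: centre of its underside, z up, x and y parallel to its edges. On its top, thin black lines draw four outlines, 173 x 63 mm each, in a pinwheel that fills a 236 mm square round an empty square well of 110 mm at the pallet's centre (each box then has 4 mm of play all round, and the well is 118 mm between boxes). Its position and yaw vary.
- place_1 (a point): Centre of an outline on the pallet's top face (22 mm above the worktop). This outline's long side runs along the pallet's own y axis. Its orientation is the pallet's. Any box may go in any outline.
- place_2 (a point): Centre of an outline on the pallet's top face (22 mm above the worktop). This outline's long side runs along the pallet's own x axis. Its orientation is the pallet's. Any box may go in any outline.
- place_3 (a point): Centre of an outline on the pallet's top face (22 mm above the worktop). This outline's long side runs along the pallet's own y axis. Its orientation is the pallet's. Any box may go in any outline.
- place_4 (a point): Centre of an outline on the pallet's top face (22 mm above the worktop). This outline's long side runs along the pallet's own x axis. Its orientation is the pallet's. Any box may go in any outline.
- box_1_mid (a point): White box of microscope slides, closed, 55 x 165 x 28 mm, about 0.24 kg (0.17 to 0.32), all four alike, lying flat on the worktop. Point at its centre, 14 mm above its underside; its y axis runs along the 165 mm length, x across the 55 mm width, z up. Grip it across the 55 mm.
- box_2_mid (a point): White box of microscope slides, closed, 55 x 165 x 28 mm, about 0.24 kg (0.17 to 0.32), all four alike, lying flat on the worktop. Point at its centre, 14 mm above its underside; its y axis runs along the 165 mm length, x across the 55 mm width, z up. Grip it across the 55 mm.
- box_3_mid (a point): White box of microscope slides, closed, 55 x 165 x 28 mm, about 0.24 kg (0.17 to 0.32), all four alike, lying flat on the worktop. Point at its centre, 14 mm above its underside; its y axis runs along the 165 mm length, x across the 55 mm width, z up. Grip it across the 55 mm.
- box_4_mid (a point): White box of microscope slides, closed, 55 x 165 x 28 mm, about 0.24 kg (0.17 to 0.32), all four alike, lying flat on the worktop. Point at its centre, 14 mm above its underside; its y axis runs along the 165 mm length, x across the 55 mm width, z up. Grip it across the 55 mm.
- stand: Light free-standing aluminium bottle stand, 66 x 190 mm, 27 mm high, 0.1 kg, loose on the worktop. Origin: centre of its underside, y along its length, z up. Three square pockets of 53 mm side, 62 mm apart along y; the guide plate that guides the bottles lies 22 to 27 mm above the worktop, and the bottles stand on its 4 mm base plate, so a bottle must rise 25 mm to come free.
- bottle_1_mid (a point): Brown bottle with a black cap, 48 mm diameter, 96 mm high, about 0.15 kg (0.12 to 0.19), standing upright in a pocket of the stand. Point on its axis at half height, 48 mm above its underside (so 70 mm above the worktop when it stands on the pallet), z up. Its straight side reaches from the foot to about 60 mm up. It may be absent (two or three of the three are there).
- bottle_2_mid (a point): Brown bottle with a black cap, 48 mm diameter, 96 mm high, about 0.15 kg (0.12 to 0.19), standing upright in a pocket of the stand. Point on its axis at half height, 48 mm above its underside (so 70 mm above the worktop when it stands on the pallet), z up. Its straight side reaches from the foot to about 60 mm up. It may be absent (two or three of the three are there).
- bottle_3_mid (a point): Brown bottle with a black cap, 48 mm diameter, 96 mm high, about 0.15 kg (0.12 to 0.19), standing upright in a pocket of the stand. Point on its axis at half height, 48 mm above its underside (so 70 mm above the worktop when it stands on the pallet), z up. Its straight side reaches from the foot to about 60 mm up. It may be absent (two or three of the three are there).
- timer: Lab timer, 62 x 66 x 20 mm, loose, lying among the boxes; to be left alone. Origin: centre of its underside.
- dish: Petri dish, 60 mm diameter, 15 mm high, loose, behind the work; to be left alone. Origin: centre of its underside.
There are look-alikes about, which are no part of the job. Leave any orange or turquoise look-alike of the part that bears bottle_3_mid alone.

How it is judged:
By the outcome, as a careful person would: the job done as asked, in the order asked, and still so for the second after the job is handed in, with the robot touching nothing.
Of bottle_1, bottle_2, bottle_3 only 2 to 3 are there at a start; the rules pass over those that are not, and their reading is None.
At some moment in a run one of box_1, box_2, box_3, box_4 may be knocked a few centimetres aside while the robot is not near it.
It also fails if it takes over 210 s, if anything falls off the work surface, if the arm or the gripper's body presses on something with over 40 N, if the wrist force passes 120 N, or if a joint passes its speed limit or range.

## Working session

There is one attempt and no reset: what is moved stays moved. The work goes in short steps, Python scripts to look and compute and a tool call to move; the robot and the scene stay as the last step left them, time stands still between calls to the robot, and variables do not carry over. Pictures are saved under pics/ and viewed, at most 14 in all, crops included, and the job is handed in when it is done.

Besides the shell and the picture viewer there is one more tool, called after ">>>" in YAML: its name, and indented under it one key for each argument. step_arm: Moves the arm, as the interface text tells. Its arguments: {"type":"object","properties":{"plan":{"type":"array"},"squeeze":{"type":"number"}},"required":["plan"]}

```bash
ls; mkdir -p pics
cat > h.py <<'E'
import numpy as np, cv2, sys
sys.path.insert(0,'.')
from rig import *
from scipy.spatial.transform import Rotation as R
def cam(name):
    s=sense(); c=capture(name)
    h=c['color'].shape[0]; f=h/2/np.tan(np.radians(c['vertical_fov'])/2)
    c['K']=np.array([[f,0,c['cx']],[0,f,c['cy']],[0,0,1]])
    if 'mount' in c:
        q=s['ee_rot']; T=np.eye(4); T[:3,:3]=R.from_quat([q[1],q[2],q[3],q[0]]).as_matrix(); T[:3,3]=s['eef_pos']
        c['Twc']=T@np.array(c['mount'])
    else:
        Rm=R.from_rotvec(np.ravel(c['rvec'])).as_matrix(); T=np.eye(4); T[:3,:3]=Rm.T; T[:3,3]=-Rm.T@np.ravel(c['tvec']); c['Twc']=T
    return c
def onplane(c,uv,z):
    uv=np.atleast_2d(np.asarray(uv,float)); d=np.c_[uv,np.ones(len(uv))]@np.linalg.inv(c['K']).T@c['Twc'][:3,:3].T
    o=c['Twc'][:3,3]; return o+d*((z-o[2])/d[:,2])[:,None]
def cloud(c):
    v,u=np.mgrid[:480,:640]; d=c['depth']; K=c['K']
    P=np.stack([(u-K[0,2])/K[0,0]*d,(v-K[1,2])/K[1,1]*d,d],-1)
    return P@c['Twc'][:3,:3].T+c['Twc'][:3,3]
def save(c,n): cv2.imwrite('pics/'+n+'.png',c['color'][...,::-1])
E
python3 - <<'E'
from h import *
s=sense(); print(s)
for n in('scene','top'):
    c=cam(n); save(c,n); print(n,c['Twc'].round(2),c['K'][0,0])
E
```

```text
pics
{'time_s': 0.0, 'joints': array([ 1.04761617e+00,  3.13439105e-01,  1.49842659e+00,  1.29979331e-05,
        1.33101146e+00, -2.23435710e-01]), 'dq': array([-0.00028206, -0.00103142,  0.00062996, -0.0006277 , -0.00026479,
       -0.00104089]), 'tau': array([-5.58795891e-04, -4.12274802e+01, -2.59731728e+01, -3.08347435e-04,
        4.38948919e-03, -7.44614226e-06]), 'eef_pos': array([154.96280528, 501.43653605, 303.34454563]), 'ee_rot': array([-2.40104810e-04,  1.49313287e-01,  9.88789730e-01, -5.95715069e-04]), 'force': array([-0.14788414,  0.16343057, -0.51547172]), 'wrist_torque': array([ 0.02039092,  0.03882903, -0.01751568]), 'grip_force': 0.0, 'grip_width': 0.9993492379023}
scene [[ 5.4000e-01 -5.7000e-01  6.2000e-01 -4.4926e+02]
 [-8.4000e-01 -3.8000e-01  3.8000e-01 -5.8215e+02]
 [ 2.0000e-02 -7.3000e-01 -6.8000e-01  1.1914e+03]
 [ 0.0000e+00  0.0000e+00  0.0000e+00  1.0000e+00]] 605.9183033107706
top [[ 0.00000e+00 -1.00000e+00  6.00000e-02  5.17640e+02]
 [-1.00000e+00 -0.00000e+00 -0.00000e+00  2.52400e+01]
 [ 0.00000e+00 -6.00000e-02 -1.00000e+00  1.21522e+03]
 [ 0.00000e+00  0.00000e+00  0.00000e+00  1.00000e+00]] 459.3700423637255
```

View pics/top.png

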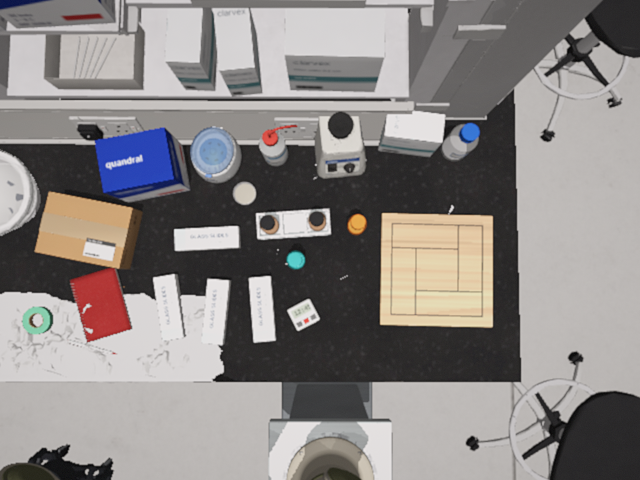

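View pics/scene.png

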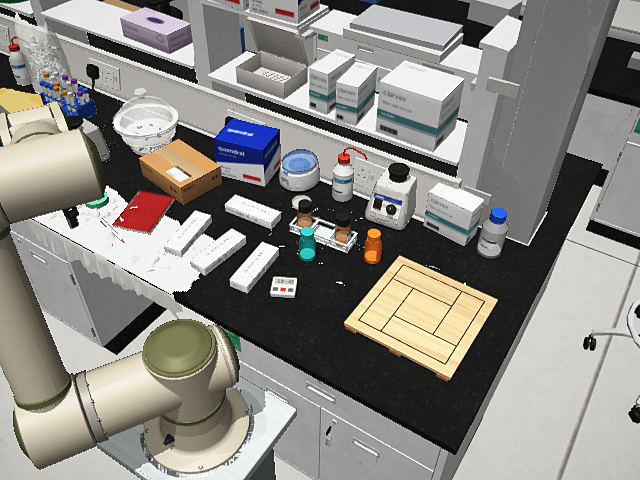

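The top view shows the pallet at about (437,270). The boxes are at (206,237), (168,305), (215,310) and (262,308), the timer at (303,315). The stand is at (293,223) with two brown bottles at (269,225) and (317,222). The look-alikes are at (357,223) (orange) and (296,260) (turquoise).

```bash
cat > m.py <<'E'
from h import *
def boxes(c,verbose=1):
    P=cloud(c); hsv=cv2.cvtColor(c['color'],cv2.COLOR_RGB2HSV)
    z=P[...,2]; m=((z>20)&(z<36)&(hsv[...,1]<60)&(P[...,0]>150)&(P[...,0]<750)&(c['depth']>0)).astype(np.uint8)
    n,l,st,_=cv2.connectedComponentsWithStats(m); out=[]
    for i in range(1,n):
        if st[i,4]<300: continue
        pts=np.argwhere(l==i)[:,::-1].astype(np.float32)
        W=onplane(c,pts,28)[:,:2].astype(np.float32)
        (cx,cy),(a,b),t=cv2.minAreaRect(W)
        if a<b: t+=90
        out.append((cx,cy,max(a,b),min(a,b),(t)%180,np.median(z[l==i])))
    return out
def pallet(c,z=22):
    hsv=cv2.cvtColor(c['color'],cv2.COLOR_RGB2HSV)
    m=cv2.inRange(hsv,(8,30,120),(30,255,255)); P=cloud(c); m[(abs(P[...,2]-22)>12)]=0
    cs,_=cv2.findContours(m,0,1); k=max(cs,key=cv2.contourArea)
    W=onplane(c,k[:,0,:],z)[:,:2].astype(np.float32)
    return cv2.minAreaRect(W)
E
python3 - <<'E'
from m import *
for n in('top','scene'):
    c=cam(n); np.set_printoptions(suppress=True,precision=1)
    for b in boxes(c): print(n,np.array(b))
    print(pallet(c))
    P=cloud(c); hsv=cv2.cvtColor(c['color'],cv2.COLOR_RGB2HSV)
    # stand, caps
    m=((P[...,2]>70)&(P[...,2]<125)&(P[...,0]>250)&(P[...,0]<640)&(abs(P[...,1])<300)).astype(np.uint8)
    k,l,st,ce=cv2.connectedComponentsWithStats(m)
    for i in range(1,k):
        if st[i,4]>20:
            q=l==i; print('tall',st[i,4],ce[i],P[q].mean(0),np.percentile(P[q][:,2],98),c['color'][q].mean(0))
    for nm,u,v in [('table',330,345)]: print(nm,P[v,u])
E
```

```text
top [661.7  99.1 189.7  66.3  94.1  27. ]
top [622.9 322.9 166.5  55.9  93.2  28. ]
top [444.4 416.9 165.   57.9   9.6  28.1]
top [441.  177.9 164.7  56.    5.1  28.2]
top [434.  297.7 165.1  57.1 174.7  28.2]
top [ 482.  -272.1  283.9   15.8   89.6   22.4]
top [ 452.5 -273.1  281.4   29.1   90.7   22.6]
((543.09033203125, -273.35028076171875), (288.3865966796875, 289.2197570800781), 88.78614807128906)
tall 181 [294.  258.8] [565.4  90.5  94.4] 99.22234645212534 [ 83.5 196.9 195.2]
table [343.3   0.5  -4. ]
scene [616.1 320.  170.3  65.9  93.2  27.5]
scene [438.6 412.4 173.4  64.2   9.6  27.6]
scene [429.  294.1 169.8  63.  175.   27.6]
scene [436.  174.4 171.8  60.8   5.   27.6]
((536.3991088867188, -274.9134521484375), (289.50360107421875, 299.467529296875), 88.80201721191406)
tall 51 [301.5 209.9] [637.3 156.6  86.5] 103.75113992279444 [49.4 38.5 30.8]
tall 178 [306.9 234.1] [558.8  86.4  89.1] 99.4972540964984 [ 41.  163.9 161.8]
tall 23 [370.7 239. ] [637.5 -66.8  88. ] 100.26209643905565 [192.3  98.6  32.9]
table [ 337.3 -127.5   -1.3]
```

```bash
cat >> h.py <<'E'
def go(x,y,z,yaw,s=None):
    """yaw: world angle (deg) of tool y; prints tool-frame offset cm and rotvec deg"""
    s=s or sense(); q=s['ee_rot']; A=R.from_quat([q[1],q[2],q[3],q[0]])
    a=np.radians(yaw); ty=np.array([np.cos(a),np.sin(a),0]); tz=np.array([0,0,-1.]); tx=np.cross(ty,tz)
    B=R.from_matrix(np.c_[tx,ty,tz])
    o=A.inv().apply(np.array([x,y,z])-s['eef_pos'])/10; r=np.degrees((A.inv()*B).as_rotvec())
    print('to',(x,y,z,yaw),'offset',o.round(2),'rot',r.round(1))
def st():
    s=sense(); q=s['ee_rot']; ty=R.from_quat([q[1],q[2],q[3],q[0]]).as_matrix()[:,1]
    print('t%.1f pos %s yaw %.2f q %s grip %.2f gf %.1f F %s'%(s['time_s'],s['eef_pos'].round(1),np.degrees(np.arctan2(ty[1],ty[0])),s['joints'].round(2),s['grip_width'],s['grip_force'],s['force'].round(1)))
E
python3 -c "
from h import *
st(); go(444,417,260,99.5)
c=cam('wrist'); print(c['Twc'].round(2), np.array(c['mount']).round(2),c['K'][0,0])"
```

```text
t0.2 pos [155.  501.5 303.6] yaw 72.83 q [ 1.05  0.31  1.5   0.    1.33 -0.22] grip 1.00 gf 0.0 F [-0.2  0.3 -0. ]
to (444, 417, 260, 99.5) offset [-30.11   0.46   4.35] rot [ -0.   -0.  -26.7]
[[ 2.9000e-01  9.1000e-01  2.9000e-01  8.1430e+01]
 [ 9.6000e-01 -2.8000e-01 -9.0000e-02  5.2463e+02]
 [-0.0000e+00  3.0000e-01 -9.5000e-01  3.7438e+02]
 [ 0.0000e+00  0.0000e+00  0.0000e+00  1.0000e+00]] [[  0.    -0.95  -0.3   77.12]
 [  1.     0.    -0.     0.32]
 [  0.    -0.3    0.95 -70.77]
 [  0.     0.     0.     1.  ]] 413.2201598876345
```

>>> step_arm:
  plan:
    - {"offset": [-30.1, 0.5, 4.3], "rot": [0, 0, -26.7], "gripper": 8.0}
    - {"offset": [-30.1, 0.5, 4.3], "rot": [0, 0, -26.7], "gripper": 8.0}
    - {"offset": [-30.1, 0.5, 4.3], "rot": [0, 0, -26.7], "gripper": 8.0}
    - {"offset": [-30.1, 0.5, 4.3], "rot": [0, 0, -26.7], "gripper": 8.0}
    - {"offset": [-30.1, 0.5, 4.3], "rot": [0, 0, -26.7], "gripper": 8.0}
    - {"offset": [-30.1, 0.5, 4.3], "rot": [0, 0, -26.7], "gripper": 8.0}
    - {"offset": [-30.1, 0.5, 4.3], "rot": [0, 0, -26.7], "gripper": 8.0}
    - {"offset": [-30.1, 0.5, 4.3], "rot": [0, 0, -26.7], "gripper": 8.0}
    - {"offset": [-30.1, 0.5, 4.3], "rot": [0, 0, -26.7], "gripper": 8.0}
    - {"offset": [-30.1, 0.5, 4.3], "rot": [0, 0, -26.7], "gripper": 8.0}

```text
time_s: 1.25
eef_pos: [442.8, 418.3, 261.4]
ee_rot: [0.0, -0.084, 0.996, 0.0]
force: [-0.2, 0.7, 0.2]
grip_width: 0.939
grip_force: 0.0
```

Run:
```python
from m import *
st(); c=cam('wrist'); save(c,'w1')
for b in boxes(c): print(np.array(b).round(1))
```

```text
t1.2 pos [442.8 418.3 261.4] yaw 99.62 q [ 0.56  0.53  1.29  0.    1.32 -1.17] grip 0.94 gf 0.0 F [-0.2  0.7  0.2]
[440.5 202.7 167.3  38.2 176.6  28.4]
[433.6 299.2 164.9  57.3 175.1  28.6]
[443.4 417.9 163.9  55.3   9.6  28.7]
[613.8 264.6  49.2  42.9  95.2  28.4]
[616.9 369.   74.1  61.3  93.2  28.5]
[637.3 186.   40.6  24.8   8.2  27. ]
```

View pics/w1.png

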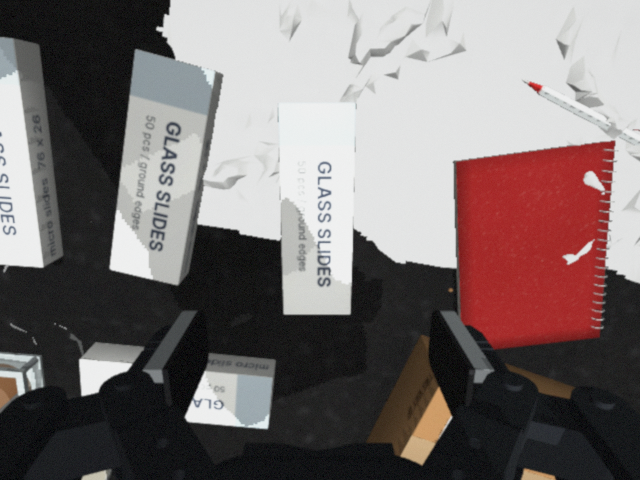

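The wrist view shows box 1 upright between the fingers at about (317,208). It agrees with the top view to within 1 mm. I'll grasp it now.

>>> step_arm:
  plan:
    - {"offset": [-0.05, 0.05, 5], "rot": [0, 0, 0], "gripper": 7.6}
    - {"offset": [-0.05, 0.05, 10], "rot": [0, 0, 0], "gripper": 7.6}
    - {"offset": [-0.05, 0.05, 14], "rot": [0, 0, 0], "gripper": 7.6}
    - {"offset": [-0.05, 0.05, 16.5], "rot": [0, 0, 0], "gripper": 7.6}
    - {"offset": [-0.05, 0.05, 18.5], "rot": [0, 0, 0], "gripper": 7.6}
    - {"offset": [-0.05, 0.05, 18.5], "rot": [0, 0, 0], "gripper": 7.6}
    - {"offset": [-0.05, 0.05, 18.5], "rot": [0, 0, 0], "gripper": 5}
    - {"offset": [-0.05, 0.05, 18.5], "rot": [0, 0, 0], "gripper": 5}
    - {"offset": [-0.05, 0.05, 18.5], "rot": [0, 0, 0], "gripper": 5}
    - {"offset": [-0.05, 0.05, 18.5], "rot": [0, 0, 0], "gripper": 5}
    - {"offset": [-0.05, 0.05, 18.5], "rot": [0, 0, 0], "gripper": 5}
  squeeze: 60

```text
time_s: 2.4
eef_pos: [444.9, 418.7, 77.9]
ee_rot: [0.001, -0.083, 0.997, 0.001]
force: [-1.9, 1.4, 7.1]
grip_width: 0.635
grip_force: 66.1
```

```bash
cat > t.py <<'E'
from h import *
C=np.array([543.,-273.]); Y=-1.2   # pallet
def place(k,z,C=C,Y=Y):
    u,v,l={'A':(86.5,31.5,0),'B':(-31.5,86.5,90),'C':(-86.5,-31.5,0),'D':(31.5,-86.5,90)}[k]
    a=np.radians(Y); return (C[0]+u*np.cos(a)-v*np.sin(a),C[1]+u*np.sin(a)+v*np.cos(a),z,Y+l)
E
python3 -c "
from t import *
st(); s=sense()
go(443,300,250,99.6); [go(*place(k,250)) for k in 'ABCD']"
```

```text
t2.4 pos [444.9 418.7  77.9] yaw 99.55 q [ 0.56  0.75  1.44  0.    0.95 -1.17] grip 0.63 gf 66.1 F [-1.9  1.4  7.1]
to (443, 300, 250, 99.6) offset [  2.11 -11.65 -17.23] rot [ 0.1  0.2 -0.1]
to (np.float64(630.1407153468999), np.float64(-243.31842779045272), 250, -1.2) offset [ -7.33 -68.33 -17.28] rot [  0.2   0.  100.7]
to (np.float64(513.3184277904528), np.float64(-185.85928465310013), 250, 88.8) offset [  3.23 -60.73 -17.3 ] rot [ 0.1  0.2 10.7]
to (np.float64(455.85928465310013), np.float64(-302.68157220954726), 250, -1.2) offset [ 10.84 -71.3  -17.34] rot [  0.2   0.  100.7]
to (np.float64(572.6815722095472), np.float64(-360.14071534689987), 250, 88.8) offset [  0.27 -78.9  -17.32] rot [ 0.1  0.2 10.7]
```

>>> step_arm:
  plan:
    - {"offset": [0, 0, -2], "rot": [0, 0, 0], "gripper": 5}
    - {"offset": [0, 0, -6], "rot": [0, 0, 0], "gripper": 5}
    - {"offset": [0, 0, -11], "rot": [0, 0, 0], "gripper": 5}
    - {"offset": [0, -2, -15], "rot": [0, 0, 0], "gripper": 5}
    - {"offset": [0, -6, -17.2], "rot": [0, 0, 2], "gripper": 5}
    - {"offset": [0, -10, -17.2], "rot": [0, 0, 4], "gripper": 5}
    - {"offset": [0, -14, -17.2], "rot": [0, 0, 6], "gripper": 5}
    - {"offset": [0, -18, -17.2], "rot": [0, 0, 8], "gripper": 5}
    - {"offset": [0, -22, -17.2], "rot": [0, 0, 10.7], "gripper": 5}
    - {"offset": [0, -26, -17.2], "rot": [0, 0, 10.7], "gripper": 5}
    - {"offset": [0, -30, -17.2], "rot": [0, 0, 10.7], "gripper": 5}
    - {"offset": [0, -34, -17.2], "rot": [0, 0, 10.7], "gripper": 5}

```text
time_s: 3.6
eef_pos: [500.6, 81.2, 248.6]
ee_rot: [0.0, 0.01, 1.0, -0.0]
force: [0.8, 0.4, -2.1]
grip_width: 0.634
grip_force: 65.0
```

```bash
python3 -c "
from t import *
st(); go(*place('D',250))"
```

```text
t3.6 pos [500.6  81.2 248.6] yaw 88.83 q [-0.07  0.32  1.63 -0.    1.18 -1.62] grip 0.63 gf 65.0 F [ 0.8  0.4 -2.1]
to (np.float64(572.6815722095472), np.float64(-360.14071534689987), 250, 88.8) offset [ -8.11 -43.98  -0.13] rot [-0.   0.1  0. ]
```

>>> step_arm:
  plan:
    - {"offset": [-1, -4, 0], "rot": [0, 0, 0], "gripper": 5}
    - {"offset": [-2, -8, 0], "rot": [0, 0, 0], "gripper": 5}
    - {"offset": [-3, -12.5, 0], "rot": [0, 0, 0], "gripper": 5}
    - {"offset": [-4, -17, 0], "rot": [0, 0, 0], "gripper": 5}
    - {"offset": [-5, -21.5, 0], "rot": [0, 0, 0], "gripper": 5}
    - {"offset": [-6, -26, 0], "rot": [0, 0, 0], "gripper": 5}
    - {"offset": [-7, -30.5, 0], "rot": [0, 0, 0], "gripper": 5}
    - {"offset": [-7.5, -35, 0], "rot": [0, 0, 0], "gripper": 5}
    - {"offset": [-8.1, -39.5, 0], "rot": [0, 0, 0], "gripper": 5}
    - {"offset": [-8.1, -42.5, 0], "rot": [0, 0, 0], "gripper": 5}
    - {"offset": [-8.1, -44, 0], "rot": [0, 0, 0], "gripper": 5}
    - {"offset": [-8.1, -44, 0], "rot": [0, 0, 0], "gripper": 5}

```text
time_s: 4.8
eef_pos: [572.1, -360.6, 247.8]
ee_rot: [-0.0, 0.011, 1.0, -0.0]
force: [0.4, 0.1, -1.8]
grip_width: 0.634
grip_force: 65.1
```

Run:
```python
from m import *
from t import *
st(); go(*place('D',101)); c=cam('wrist'); save(c,'w2')
P=cloud(c); print(pallet(c))
```

```text
t4.8 pos [ 572.1 -360.6  247.8] yaw 88.69 q [-0.74  0.7   1.05 -0.    1.4  -2.28] grip 0.63 gf 65.1 F [ 0.4  0.1 -1.8]
to (np.float64(572.6815722095472), np.float64(-360.14071534689987), 101, 88.8) offset [-0.06  0.05 14.68] rot [-0.  -0.  -0.1]
((458.5622253417969, -305.186767578125), (171.79345703125, 56.483802795410156), 88.70326232910156)
```

View pics/w2.png

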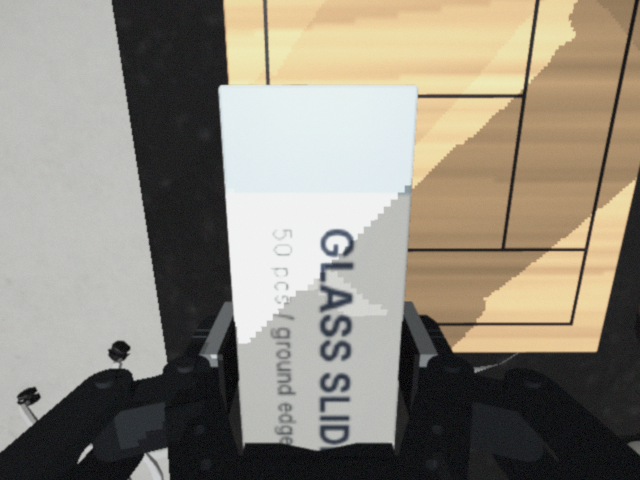

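The wrist view shows the box held straight. Outline corners are visible at (572,324), (586,250), (503,248) and (525,96), and the box's front top corners are at (220,86) and (417,86).

Run:
```python
from t import *
c=cam('wrist')
g=cv2.cvtColor(c['color'],cv2.COLOR_RGB2GRAY)
px=np.float32([[572,324],[586,250],[503,248],[525,96]]).reshape(-1,1,2)
px=cv2.cornerSubPix(g,px,(5,5),(-1,-1),(3,30,.01))[:,0]
W=onplane(c,px,22)[:,:2]; M=np.array([[118,118],[55,118],[55,55],[-55,55]])
w=W@[1,1j]; m=M@[1,1j]
r=np.angle(np.sum((w-w.mean())*np.conj(m-m.mean())))
C2=w.mean()-np.exp(1j*r)*m.mean(); print('pallet',C2,np.degrees(r),'res',abs(w-C2-np.exp(1j*r)*m).round(1), abs(np.diff(w)).round(1))
z=sense()['eef_pos'][2]
print('box front corners',onplane(c,[[220,86],[417,86]],z-50)[:,:2].round(1), sense()['eef_pos'].round(1))
```

```text
pallet (543.1649167910933-273.7428323182536j) -1.7437134249442205 res [0.4 0.9 0.9 0.8] [ 63.9  63.5 110.1]
box front corners [[ 489.  -383.8]
 [ 490.1 -329.8]] [ 572.7 -358.1  248.1]
```

```bash
sed -i 's/543.,-273.\]); Y=-1.2/543.1,-273.5]); Y=-1.4/' t.py; python3 -c "
from t import *
st(); go(*place('D',101))"
```

```text
t4.9 pos [ 572.7 -358.1  248.1] yaw 88.83 q [-0.73  0.69  1.05  0.    1.4  -2.28] grip 0.64 gf 65.1 F [ 0.  -0.3 -1.7]
to (np.float64(572.4772135179028), np.float64(-360.7437924778809), 101, 88.6) offset [ 0.02 -0.27 14.71] rot [ 0.  -0.   0.2]
```

>>> step_arm:
  plan:
    - {"offset": [0, -0.25, 4], "rot": [0, 0, 0.2], "gripper": 5}
    - {"offset": [0, -0.25, 8], "rot": [0, 0, 0.2], "gripper": 5}
    - {"offset": [0, -0.25, 11], "rot": [0, 0, 0.2], "gripper": 5}
    - {"offset": [0, -0.25, 12.7], "rot": [0, 0, 0.2], "gripper": 5}
    - {"offset": [0, -0.25, 12.7], "rot": [0, 0, 0.2], "gripper": 5}
    - {"offset": [0, -0.25, 12.7], "rot": [0, 0, 0.2], "gripper": 5}
    - {"offset": [0, -0.25, 12.7], "rot": [0, 0, 0.2], "gripper": 5}

```text
time_s: 5.6
eef_pos: [573.3, -361.2, 122.9]
ee_rot: [0.001, 0.012, 1.0, -0.001]
force: [-0.5, -0.0, -0.9]
grip_width: 0.633
grip_force: 65.0
```

```bash
python3 -c "
from t import *
st(); go(*place('D',101))"
```

```text
t5.6 pos [ 573.3 -361.2  122.9] yaw 88.66 q [-0.73  0.82  1.17  0.    1.15 -2.28] grip 0.63 gf 65.0 F [-0.5 -0.  -0.9]
to (np.float64(572.4772135179028), np.float64(-360.7437924778809), 101, 88.6) offset [0.09 0.05 2.19] rot [-0.1  0.1  0.1]
```

>>> step_arm:
  plan:
    - {"offset": [0.1, 0.05, 1.2], "rot": [0, 0, 0], "gripper": 5}
    - {"offset": [0.1, 0.05, 2.0], "rot": [0, 0, 0], "gripper": 5}
    - {"offset": [0.1, 0.05, 2.2], "rot": [0, 0, 0], "gripper": 5}
    - {"offset": [0.1, 0.05, 2.2], "rot": [0, 0, 0], "gripper": 5}
    - {"offset": [0.1, 0.05, 2.2], "rot": [0, 0, 0], "gripper": 7.2}
    - {"offset": [0.1, 0.05, 2.2], "rot": [0, 0, 0], "gripper": 7.2}
    - {"offset": [0.1, 0.05, 2.2], "rot": [0, 0, 0], "gripper": 7.2}
    - {"offset": [0.1, 0.05, 1], "rot": [0, 0, 0], "gripper": 7.2}
    - {"offset": [0.1, 0.05, -2], "rot": [0, 0, 0], "gripper": 7.2}
    - {"offset": [0.1, 0.05, -6], "rot": [0, 0, 0], "gripper": 7.2}
    - {"offset": [0.1, 0.05, -10], "rot": [0, 0, 0], "gripper": 7.2}
    - {"offset": [0.1, 2, -12.7], "rot": [0, 0, 0], "gripper": 7.2}

```text
time_s: 6.8
eef_pos: [571.9, -342.9, 251.9]
ee_rot: [0.002, 0.013, 1.0, -0.002]
force: [0.7, 0.6, 0.0]
grip_width: 0.84
grip_force: 0.0
```

Run:
```python
from m import *
from t import *
st(); go(440,178,200,95.1)
c=cam('top'); save(c,'top2'); P=cloud(c)
for b in boxes(c): print(np.array(b).round(1))
m=((abs(P[...,2]-50)<6)&(P[...,1]<-100)&(P[...,0]<700)&(P[...,0]>380)).astype(np.uint8)
n,l,s,_=cv2.connectedComponentsWithStats(m)
for i in range(1,n):
    if s[i,4]>300: print('placed',cv2.minAreaRect(onplane(c,np.argwhere(l==i)[:,::-1],50)[:,:2].astype(np.float32)))
print(place('D',0))
```

```text
t6.8 pos [ 571.9 -342.9  251.9] yaw 88.50 q [-0.72  0.67  1.09 -0.    1.38 -2.26] grip 0.84 gf 0.0 F [0.7 0.6 0. ]
to (440, 178, 200, 95.1) offset [14.57 51.75  4.96] rot [-0.2  0.2 -6.6]
[661.7  99.1 189.7  66.3  94.1  26.8]
[622.9 323.  166.2  55.7  93.   28. ]
[441.  178.  164.7  55.9   5.1  28. ]
[434.  298.  165.1  56.7 174.8  28.1]
placed ((621.4906005859375, -358.91009521484375), (53.69868087768555, 62.2965202331543), 89.06668853759766)
(np.float64(572.4772135179028), np.float64(-360.7437924778809), 0, 88.6)
```

>>> step_arm:
  plan:
    - {"offset": [1.2, 4.3, 0], "rot": [0, 0, 0], "gripper": 7.4}
    - {"offset": [2.5, 9, 0], "rot": [0, 0, 0], "gripper": 7.4}
    - {"offset": [3.8, 13.5, 0], "rot": [0, 0, 0], "gripper": 7.4}
    - {"offset": [5, 18, 0], "rot": [0, 0, -1], "gripper": 7.4}
    - {"offset": [6.3, 22.5, 0], "rot": [0, 0, -2], "gripper": 7.4}
    - {"offset": [7.6, 27, 0], "rot": [0, 0, -3], "gripper": 7.4}
    - {"offset": [9, 32, 0], "rot": [0, 0, -4], "gripper": 7.4}
    - {"offset": [10.4, 37, 1], "rot": [0, 0, -5], "gripper": 7.4}
    - {"offset": [12, 42, 2], "rot": [0, 0, -6.6], "gripper": 7.4}
    - {"offset": [13.2, 47, 3], "rot": [0, 0, -6.6], "gripper": 7.4}
    - {"offset": [14.4, 51, 4.5], "rot": [0, 0, -6.6], "gripper": 7.4}
    - {"offset": [14.6, 51.8, 5], "rot": [0, 0, -6.6], "gripper": 7.4}

```text
time_s: 8.05
eef_pos: [436.8, 183.3, 197.5]
ee_rot: [-0.0, -0.048, 0.999, 0.0]
force: [-0.1, -1.1, -0.1]
grip_width: 0.867
grip_force: 0.0
```

```bash
cat > look.py <<'E'
from m import *
from t import *
def placed(c):
    P=cloud(c); hsv=cv2.cvtColor(c['color'],cv2.COLOR_RGB2HSV)
    m=((abs(P[...,2]-50)<6)&(P[...,1]<-100)&(P[...,0]<720)&(P[...,0]>380)).astype(np.uint8)
    n,l,s,_=cv2.connectedComponentsWithStats(m)
    for i in range(1,n):
        if s[i,4]>300:
            (x,y),d,t=cv2.minAreaRect(onplane(c,np.argwhere(l==i)[:,::-1],50)[:,:2].astype(np.float32))
            print('placed',round(x,1),round(y,1),np.round(d,1),round(t,1))
E
python3 - <<'E'
from look import *
st(); placed(cam('top'))
for b in boxes(cam('wrist')): print(np.array(b).round(1))
st()
E
```

```text
t8.1 pos [436.8 183.3 197.5] yaw 95.45 q [ 0.15  0.32  1.79  0.    1.03 -1.52] grip 0.87 gf 0.0 F [-0.1 -1.1 -0.1]
placed 570.8 -356.7 [ 56.  163.8] 88.9
[440.7 177.5 164.9  55.2   5.2  28.7]
[431.5 296.2 161.   58.8 175.1  28.6]
[400.6  84.3  13.7  12.2 117.4  21.1]
[418.2  49.9  14.6  12.4 113.1  21.1]
[599.  352.7  28.4  15.9  95.4  28.5]
t8.2 pos [437.9 181.3 197.6] yaw 95.40 q [ 0.14  0.32  1.79 -0.    1.03 -1.52] grip 0.87 gf 0.0 F [0.8 0.6 0.4]
```

```bash
python3 -c "
from t import *
st(); go(440.7,177.6,78,95.2)"
```

```text
t8.2 pos [437.9 181.3 197.6] yaw 95.40 q [ 0.14  0.32  1.79 -0.    1.03 -1.52] grip 0.87 gf 0.0 F [0.8 0.6 0.4]
to (440.7, 177.6, 78, 95.2) offset [-0.25 -0.4  11.96] rot [-0.  -0.1  0.2]
```

>>> step_arm:
  plan:
    - {"offset": [-0.2, -0.3, 3], "rot": [0, 0, 0], "gripper": 7.4}
    - {"offset": [-0.2, -0.3, 6], "rot": [0, 0, 0], "gripper": 7.4}
    - {"offset": [-0.2, -0.3, 7], "rot": [0, 0, 0], "gripper": 7.4}
    - {"offset": [-0.2, -0.3, 7], "rot": [0, 0, 0], "gripper": 7.4}
    - {"offset": [-0.2, -0.3, 7], "rot": [0, 0, 0], "gripper": 7.4}
    - {"offset": [-0.2, -0.3, 7], "rot": [0, 0, 0], "gripper": 7.4}

```text
time_s: 8.75
eef_pos: [441.7, 177.1, 129.3]
ee_rot: [0.001, -0.045, 0.999, 0.0]
force: [0.5, -0.2, -0.4]
grip_width: 0.868
grip_force: 0.0
```

```bash
python3 -c "
from t import *
st(); go(440.7,177.6,78,95.2)"
```

```text
t8.8 pos [441.7 177.1 129.3] yaw 95.21 q [ 0.13  0.43  1.85 -0.    0.86 -1.53] grip 0.87 gf 0.0 F [ 0.5 -0.2 -0.4]
to (440.7, 177.6, 78, 95.2) offset [0.1  0.06 5.13] rot [0.  0.1 0. ]
```

Good. Next I'll descend, grip and lift.

>>> step_arm:
  plan:
    - {"offset": [0.1, 0.05, 2.5], "rot": [0, 0, 0], "gripper": 7.4}
    - {"offset": [0.1, 0.05, 4.3], "rot": [0, 0, 0], "gripper": 7.4}
    - {"offset": [0.1, 0.05, 5.1], "rot": [0, 0, 0], "gripper": 7.4}
    - {"offset": [0.1, 0.05, 5.1], "rot": [0, 0, 0], "gripper": 5}
    - {"offset": [0.1, 0.05, 5.1], "rot": [0, 0, 0], "gripper": 5}
    - {"offset": [0.1, 0.05, 5.1], "rot": [0, 0, 0], "gripper": 5}
    - {"offset": [0.1, 0.05, 5.1], "rot": [0, 0, 0], "gripper": 5}
    - {"offset": [0.1, 0.05, 4], "rot": [0, 0, 0], "gripper": 5}
    - {"offset": [0.1, 0.05, 0], "rot": [0, 0, 0], "gripper": 5}
    - {"offset": [0.1, 0.05, -5], "rot": [0, 0, 0], "gripper": 5}
    - {"offset": [0.1, 0.05, -9], "rot": [0, 0, 0], "gripper": 5}
    - {"offset": [0.1, 0.05, -9], "rot": [0, 0, 0], "gripper": 5}

```text
time_s: 9.95
eef_pos: [441.4, 178.0, 223.5]
ee_rot: [0.005, -0.046, 0.999, 0.0]
force: [-0.4, -0.3, -2.9]
grip_width: 0.632
grip_force: 64.6
```

```bash
python3 -c "
from t import *
st(); go(*place('B',200))"
```

```text
t9.9 pos [441.4 178.  223.5] yaw 95.24 q [ 0.14  0.29  1.76  0.    1.09 -1.53] grip 0.63 gf 64.6 F [-0.4 -0.3 -2.9]
to (np.float64(513.7227864820973), np.float64(-186.2562075221191), 200, 88.6) offset [ -3.86 -36.93   2.37] rot [0.1 0.6 6.6]
```

>>> step_arm:
  plan:
    - {"offset": [-0.4, -4, 0], "rot": [0, 0, 1], "gripper": 5}
    - {"offset": [-0.8, -8, 0], "rot": [0, 0, 2], "gripper": 5}
    - {"offset": [-1.2, -12, 0], "rot": [0, 0, 3], "gripper": 5}
    - {"offset": [-1.6, -16, 0], "rot": [0, 0, 4], "gripper": 5}
    - {"offset": [-2, -20, 0], "rot": [0, 0, 5], "gripper": 5}
    - {"offset": [-2.4, -24, 0], "rot": [0, 0, 6], "gripper": 5}
    - {"offset": [-2.8, -28, 0], "rot": [0, 0, 6.6], "gripper": 5}
    - {"offset": [-3.4, -32, 1], "rot": [0, 0.3, 6.6], "gripper": 5}
    - {"offset": [-3.9, -35.5, 2], "rot": [0, 0.3, 6.6], "gripper": 5}
    - {"offset": [-3.9, -37, 2.4], "rot": [0, 0.3, 6.6], "gripper": 5}
    - {"offset": [-3.9, -37, 2.4], "rot": [0, 0.3, 6.6], "gripper": 5}
    - {"offset": [-3.9, -37, 2.4], "rot": [0, 0.3, 6.6], "gripper": 5}

```text
time_s: 11.15
eef_pos: [512.1, -186.4, 193.7]
ee_rot: [-0.003, 0.012, 1.0, 0.0]
force: [-0.6, 0.8, -0.8]
grip_width: 0.633
grip_force: 64.5
```

Run:
```python
from look import *
st(); c=cam('wrist'); st(); go(*place('B',101)); save(c,'w3')
for b in boxes(cam('top')): print(np.array(b).round(1))
```

```text
t11.2 pos [ 512.1 -186.4  193.7] yaw 88.63 q [-0.56  0.47  1.58 -0.    1.1  -2.11] grip 0.63 gf 64.5 F [-0.6  0.8 -0.8]
t11.2 pos [ 512.2 -186.1  194. ] yaw 88.67 q [-0.56  0.47  1.58 -0.    1.1  -2.11] grip 0.63 gf 64.5 F [-0.1 -0.4 -1. ]
to (np.float64(513.7227864820973), np.float64(-186.2562075221191), 101, 88.6) offset [-0.21 -0.01  9.3 ] rot [ 0.  -0.3  0.1]
[661.7  99.1 189.8  66.6  94.2  26.9]
[622.9 322.8 166.7  56.   93.3  28.1]
[433.9 297.8 165.1  57.2 175.1  28. ]
```

View pics/w3.png

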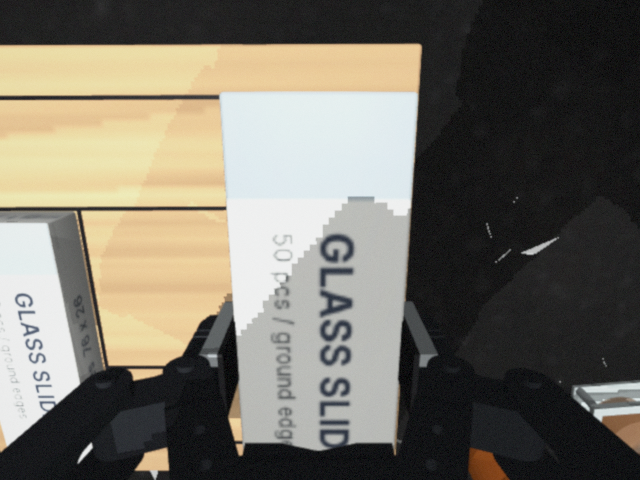

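The box is held over outline B. D's inner line runs from (78,212) to (104,370), very close to the edge of the placed box. I'll zoom in there.

```bash
python3 -c "
import cv2
i=cv2.imread('pics/w3.png')[195:375,0:140]
cv2.imwrite('pics/w3c.png',cv2.resize(i,None,fx=3.3,fy=3.3,interpolation=cv2.INTER_NEAREST))"
```

```text
(no output)
```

View pics/w3c.png

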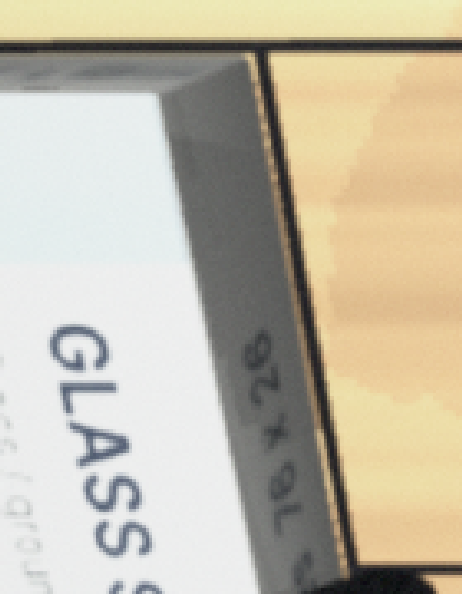

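Run:
```python
from look import *
c=cam('wrist'); s=sense(); st()
g=cv2.cvtColor(c['color'],cv2.COLOR_RGB2GRAY)
px=np.float32([[79,209],[104,367],[421,44]]).reshape(-1,1,2)
px=cv2.cornerSubPix(g,px,(4,4),(-1,-1),(3,30,.01))[:,0]; print(px)
W=onplane(c,px,22)[:,:2]; M=np.array([[-55,-55],[55,-55],[-145,145]])
w=W@[1,1j]; m=M@[1,1j]
r=np.angle(np.sum((w-w.mean())*np.conj(m-m.mean())))
C2=w.mean()-np.exp(1j*r)*m.mean(); print('pallet',C2,np.degrees(r),'res',abs(w-C2-np.exp(1j*r)*m).round(1))
z=s['eef_pos'][2]
f=onplane(c,[[221,93],[417,93]],z-50)[:,:2]; print('front',f.round(1))
# D box: base edge near inner side
e=onplane(c,[[248/3.3,195+60/3.3],[325/3.3,195+520/3.3]],22)[:,:2]@[1,1j]
print('D inner base edge in pallet',((e-C2)*np.exp(-1j*r)).round(1))
e=onplane(c,[[160/3.3,195+93/3.3]],50)[:,:2]@[1,1j]; print('D top corner',((e-C2)*np.exp(-1j*r)).round(1))
```

```text
t11.3 pos [ 512.4 -186.1  194.3] yaw 88.70 q [-0.56  0.47  1.58 -0.    1.1  -2.11] grip 0.64 gf 64.5 F [ 0.   0.3 -1.7]
[[ 79.       209.      ]
 [106.483116 363.37314 ]
 [420.1517    43.521038]]
pallet (543.9135787596108-275.7427795149598j) -1.157103398421779 res [1.1 1.5 0.6]
front [[ 430.3 -210.7]
 [ 431.5 -156.5]]
D inner base edge in pallet [-51.3-57.6j  45.1-58.8j]
D top corner [-52.6-56.j]
```

```bash
sed -i 's/543.1,-273.5\]); Y=-1.4/543.5,-274.5]); Y=-1.25/' t.py; python3 -c "
from t import *
st(); go(*place('B',101))"
```

```text
t11.3 pos [ 512.4 -186.1  194.3] yaw 88.70 q [-0.56  0.47  1.58 -0.    1.1  -2.11] grip 0.64 gf 64.5 F [ 0.   0.3 -1.7]
to (np.float64(513.8944837024724), np.float64(-187.33341577899915), 101, 88.75) offset [-0.2  -0.12  9.33] rot [-0.  -0.3 -0. ]
```

>>> step_arm:
  plan:
    - {"offset": [-0.15, -0.1, 4], "rot": [0, -0.3, 0], "gripper": 5}
    - {"offset": [-0.15, -0.1, 7], "rot": [0, -0.3, 0], "gripper": 5}
    - {"offset": [-0.15, -0.1, 8.5], "rot": [0, -0.3, 0], "gripper": 5}
    - {"offset": [-0.15, -0.1, 9.3], "rot": [0, -0.3, 0], "gripper": 5}
    - {"offset": [-0.15, -0.1, 9.3], "rot": [0, -0.3, 0], "gripper": 5}
    - {"offset": [-0.15, -0.1, 9.3], "rot": [0, -0.3, 0], "gripper": 5}

```text
time_s: 11.9
eef_pos: [513.8, -188.1, 101.7]
ee_rot: [0.001, 0.012, 1.0, -0.001]
force: [-0.9, 0.5, -1.5]
grip_width: 0.63
grip_force: 64.5
```

```bash
python3 -c "
from t import *
st(); go(*place('B',100.5))"
```

```text
t11.9 pos [ 513.8 -188.1  101.7] yaw 88.66 q [-0.57  0.6   1.64 -0.    0.89 -2.11] grip 0.63 gf 64.5 F [-0.9  0.5 -1.5]
to (np.float64(513.8944837024724), np.float64(-187.33341577899915), 100.5, 88.75) offset [-0.01  0.08  0.12] rot [-0.1  0.1 -0.1]
```

>>> step_arm:
  plan:
    - {"offset": [0, 0.05, 0.1], "rot": [0, 0, 0], "gripper": 5}
    - {"offset": [0, 0.05, 0.1], "rot": [0, 0, 0], "gripper": 7.2}
    - {"offset": [0, 0.05, 0.1], "rot": [0, 0, 0], "gripper": 7.2}
    - {"offset": [0, 0.05, 0.1], "rot": [0, 0, 0], "gripper": 7.2}
    - {"offset": [0, 0.05, -2], "rot": [0, 0, 0], "gripper": 7.4}
    - {"offset": [0, 0.05, -6], "rot": [0, 0, 0], "gripper": 7.4}
    - {"offset": [0, 0, -10], "rot": [0, 0, 0], "gripper": 7.4}
    - {"offset": [1.2, 4, -12], "rot": [0, 0, 0], "gripper": 7.4}
    - {"offset": [2, 8, -12], "rot": [0, 0, 0], "gripper": 7.4}
    - {"offset": [3, 12, -12], "rot": [0, 0, 0], "gripper": 7.4}
    - {"offset": [3, 12, -12], "rot": [0, 0, 0], "gripper": 7.4}
    - {"offset": [3, 12, -12], "rot": [0, 0, 0], "gripper": 7.4}

```text
time_s: 13.1
eef_pos: [486.3, -67.2, 221.2]
ee_rot: [0.0, 0.011, 1.0, -0.0]
force: [0.5, -0.7, -0.2]
grip_width: 0.864
grip_force: 0.0
```

Run:
```python
from look import *
st(); go(434,297,200,85)
c=cam('top'); placed(c)
for b in boxes(c): print(np.array(b).round(1))
print(place('B',0),place('D',0))
```

```text
t13.1 pos [486.3 -67.2 221.2] yaw 88.70 q [-0.38  0.32  1.71 -0.    1.1  -1.92] grip 0.86 gf 0.0 F [ 0.5 -0.7 -0.2]
to (434, 297, 200, 85) offset [ 6.06 36.29  2.09] rot [-0.   0.   3.7]
placed 570.8 -356.8 [ 55.8 163.9] 88.9
placed 548.9 -186.0 [55.8 93.9] 89.4
[661.7  99.1 189.8  66.6  94.2  27.1]
[623.  323.2 166.1  55.8  93.4  28. ]
[ 557.5 -315.7  196.4  168.3   90.1   22.9]
[434.  297.7 165.1  57.1 174.7  28. ]
[ 450.3 -315.4  196.4   35.8   90.1   22.7]
(np.float64(513.8944837024724), np.float64(-187.33341577899915), 0, 88.75) (np.float64(573.1055162975276), np.float64(-361.66658422100085), 0, 88.75)
```

>>> step_arm:
  plan:
    - {"offset": [0.8, 4, 0], "rot": [0, 0, 0], "gripper": 7.4}
    - {"offset": [1.5, 8.5, 0], "rot": [0, 0, 0], "gripper": 7.4}
    - {"offset": [2.3, 13, 0], "rot": [0, 0, 1], "gripper": 7.4}
    - {"offset": [3, 17.5, 0], "rot": [0, 0, 2], "gripper": 7.4}
    - {"offset": [3.8, 22, 0], "rot": [0, 0, 3], "gripper": 7.4}
    - {"offset": [4.6, 26.5, 0], "rot": [0, 0, 3.7], "gripper": 7.4}
    - {"offset": [5.4, 31, 0], "rot": [0, 0, 3.7], "gripper": 7.4}
    - {"offset": [6.0, 35, 1.5], "rot": [0, 0, 3.7], "gripper": 7.4}
    - {"offset": [6.05, 36.3, 5], "rot": [0, 0, 3.7], "gripper": 7.4}
    - {"offset": [6.05, 36.3, 8], "rot": [0, 0, 3.7], "gripper": 7.4}
    - {"offset": [6.05, 36.3, 8], "rot": [0, 0, 3.7], "gripper": 7.4}
    - {"offset": [6.05, 36.3, 8], "rot": [0, 0, 3.7], "gripper": 7.4}

```text
time_s: 14.35
eef_pos: [435.4, 296.1, 141.3]
ee_rot: [0.0, 0.045, 0.999, -0.0]
force: [-0.4, 0.2, 0.1]
grip_width: 0.865
grip_force: 0.0
```

Run:
```python
from look import *
st(); c=cam('wrist')
for b in boxes(c)[:4]: print(np.array(b).round(1))
st(); go(433.8,297.5,78,84.9)
```

```text
t14.3 pos [435.4 296.1 141.3] yaw 84.85 q [ 0.37  0.5   1.68 -0.    0.95 -1.11] grip 0.86 gf 0.0 F [-0.4  0.2  0.1]
[433.5 298.  164.2  55.2 175.   28.7]
t14.4 pos [435.7 296.3 142.1] yaw 84.85 q [ 0.37  0.5   1.68 -0.    0.95 -1.11] grip 0.87 gf 0.0 F [0.5 0.1 0.7]
to (433.8, 297.5, 78, 84.9) offset [0.21 0.1  6.41] rot [ 0.   0.1 -0.1]
```

>>> step_arm:
  plan:
    - {"offset": [0.2, 0.15, 3], "rot": [0, 0, 0], "gripper": 7.4}
    - {"offset": [0.2, 0.15, 5.4], "rot": [0, 0, 0], "gripper": 7.4}
    - {"offset": [0.2, 0.15, 6.4], "rot": [0, 0, 0], "gripper": 7.4}
    - {"offset": [0.2, 0.15, 6.4], "rot": [0, 0, 0], "gripper": 5}
    - {"offset": [0.2, 0.15, 6.4], "rot": [0, 0, 0], "gripper": 5}
    - {"offset": [0.2, 0.15, 6.4], "rot": [0, 0, 0], "gripper": 5}
    - {"offset": [0.2, 0.15, 6.4], "rot": [0, 0, 0], "gripper": 5}
    - {"offset": [0.2, 0.15, 5], "rot": [0, 0, 0], "gripper": 5}
    - {"offset": [0.2, 0, 1], "rot": [0, 0, 0], "gripper": 5}
    - {"offset": [0.2, 0, -4], "rot": [0, 0, 0], "gripper": 5}
    - {"offset": [0.2, 0, -8], "rot": [0, 0, 0], "gripper": 5}
    - {"offset": [0.2, 0, -8], "rot": [0, 0, 0], "gripper": 5}

```text
time_s: 15.6
eef_pos: [433.9, 297.7, 227.0]
ee_rot: [0.005, 0.044, 0.999, 0.002]
force: [1.0, 0.2, -2.2]
grip_width: 0.634
grip_force: 64.8
```

```bash
python3 -c "
from t import *
st(); go(*place('C',200))"
```

```text
t15.6 pos [433.9 297.7 227. ] yaw 84.94 q [ 0.38  0.38  1.61 -0.    1.14 -1.1 ] grip 0.63 gf 64.8 F [ 1.   0.2 -2.2]
to (np.float64(456.33341577899915), np.float64(-304.1055162975276), 200, -1.25) offset [ -7.52 -59.75   2.5 ] rot [ 0.6  0.2 86.2]
```

>>> step_arm:
  plan:
    - {"offset": [-0.4, -3, 0], "rot": [0, 0, 4], "gripper": 5}
    - {"offset": [-0.8, -6.5, 0], "rot": [0, 0, 10], "gripper": 5}
    - {"offset": [-1.2, -10, 0], "rot": [0, 0, 16], "gripper": 5}
    - {"offset": [-1.7, -14, 0], "rot": [0, 0, 22], "gripper": 5}
    - {"offset": [-2.2, -18, 0], "rot": [0, 0, 28], "gripper": 5}
    - {"offset": [-2.7, -22, 0], "rot": [0, 0, 34], "gripper": 5}
    - {"offset": [-3.2, -26, 0], "rot": [0, 0, 40], "gripper": 5}
    - {"offset": [-3.7, -30, 0], "rot": [0, 0, 46], "gripper": 5}
    - {"offset": [-4.2, -34, 0], "rot": [0, 0, 52], "gripper": 5}
    - {"offset": [-4.7, -37, 0], "rot": [0, 0, 58], "gripper": 5}
    - {"offset": [-5, -39, 0], "rot": [0, 0, 62], "gripper": 5}
    - {"offset": [-5, -39, 0], "rot": [0, 0, 62], "gripper": 5}

```text
time_s: 16.8
eef_pos: [447.5, -97.8, 220.6]
ee_rot: [-0.0, 0.554, 0.832, -0.0]
force: [0.3, 0.7, -3.0]
grip_width: 0.633
grip_force: 64.7
```

```bash
python3 -c "
from t import *
st(); go(*place('C',190))"
```

```text
t16.8 pos [447.5 -97.8 220.6] yaw 22.68 q [-0.47  0.26  1.81 -0.    1.08 -0.87] grip 0.63 gf 64.7 F [ 0.3  0.7 -3. ]
to (np.float64(456.33341577899915), np.float64(-304.1055162975276), 190, -1.25) offset [-19.37  -7.14   3.06] rot [-0.   0.  23.9]
```

>>> step_arm:
  plan:
    - {"offset": [-3, -1.1, 0], "rot": [0, 0, 4], "gripper": 5}
    - {"offset": [-7, -2.6, 0], "rot": [0, 0, 10], "gripper": 5}
    - {"offset": [-11, -4, 0], "rot": [0, 0, 16], "gripper": 5}
    - {"offset": [-15, -5.5, 0], "rot": [0, 0, 20], "gripper": 5}
    - {"offset": [-18, -6.7, 1.5], "rot": [0, 0, 23.9], "gripper": 5}
    - {"offset": [-19.4, -7.1, 3], "rot": [0, 0, 23.9], "gripper": 5}
    - {"offset": [-19.4, -7.1, 3], "rot": [0, 0, 23.9], "gripper": 5}
    - {"offset": [-19.4, -7.1, 3], "rot": [0, 0, 23.9], "gripper": 5}
    - {"offset": [-19.4, -7.1, 3], "rot": [0, 0, 23.9], "gripper": 5}

```text
time_s: 17.7
eef_pos: [458.3, -301.1, 191.7]
ee_rot: [0.0, 0.712, 0.702, -0.0]
force: [0.2, -0.1, -2.0]
grip_width: 0.635
grip_force: 64.5
```

Run:
```python
from look import *
st(); c=cam('wrist'); st(); go(*place('C',100.5)); save(c,'w4')
```

```text
t17.7 pos [ 458.3 -301.1  191.7] yaw -0.87 q [-0.8   0.47  1.57 -0.    1.09 -0.78] grip 0.63 gf 64.5 F [ 0.2 -0.1 -2. ]
t17.8 pos [ 458.3 -301.2  191.8] yaw -0.87 q [-0.8   0.47  1.57 -0.    1.09 -0.78] grip 0.63 gf 64.5 F [ 0.8 -0.1 -1.5]
to (np.float64(456.33341577899915), np.float64(-304.1055162975276), 100.5, -1.25) offset [-0.28 -0.2   9.13] rot [0.  0.1 0.4]
```

View pics/w4.png

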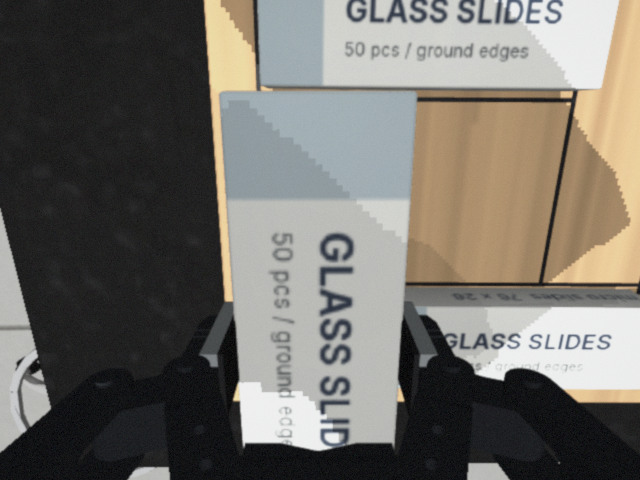

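Box C is held over its outline. Well corners are visible at (571,101) and (541,283), and box B sits just inside its line.

Run:
```python
from look import *
c=cam('wrist'); st()
g=cv2.cvtColor(c['color'],cv2.COLOR_RGB2GRAY)
px=np.float32([[571,101],[541,283]]).reshape(-1,1,2)
px=cv2.cornerSubPix(g,px,(4,4),(-1,-1),(3,30,.01))[:,0]; print(px)
W=onplane(c,px,22)[:,:2]; M=np.array([[55,55],[55,-55]])
w=W@[1,1j]; m=M@[1,1j]
r=np.angle(np.sum((w-w.mean())*np.conj(m-m.mean())))
C2=w.mean()-np.exp(1j*np.radians(-1.25))*m.mean(); print('pallet',C2,np.degrees(r),abs(np.diff(w)))
f=onplane(c,[[221,93],[416,93]],sense()['eef_pos'][2]-50)[:,:2]; print('front',f.round(1))
```

```text
t17.8 pos [ 458.3 -301.4  191.8] yaw -0.89 q [-0.8   0.47  1.57 -0.    1.09 -0.78] grip 0.64 gf 64.5 F [-0.3 -1.3 -2.2]
[[573.5692   103.942566]
 [538.3098   284.1926  ]]
pallet (544.0890395740606-276.8114825570353j) -1.9398334199054657 [108.41542694]
front [[ 432.8 -219.5]
 [ 486.5 -220.3]]
```

>>> step_arm:
  plan:
    - {"offset": [-0.25, -0.2, 4], "rot": [0, 0, 0.4], "gripper": 5}
    - {"offset": [-0.25, -0.2, 7], "rot": [0, 0, 0.4], "gripper": 5}
    - {"offset": [-0.25, -0.2, 8.3], "rot": [0, 0, 0.4], "gripper": 5}
    - {"offset": [-0.25, -0.2, 8.9], "rot": [0, 0, 0.4], "gripper": 5}
    - {"offset": [-0.25, -0.2, 8.9], "rot": [0, 0, 0.4], "gripper": 5}
    - {"offset": [-0.25, -0.2, 8.9], "rot": [0, 0, 0.4], "gripper": 5}

```text
time_s: 18.4
eef_pos: [456.5, -305.2, 103.3]
ee_rot: [0.001, 0.715, 0.699, -0.0]
force: [0.0, -0.8, -1.6]
grip_width: 0.632
grip_force: 64.5
```

```bash
python3 -c "
from t import *
st(); go(*place('C',100.5))"
```

```text
t18.4 pos [ 456.5 -305.2  103.3] yaw -1.36 q [-0.8   0.6   1.64 -0.    0.9  -0.78] grip 0.63 gf 64.5 F [ 0.  -0.8 -1.6]
to (np.float64(456.33341577899915), np.float64(-304.1055162975276), 100.5, -1.25) offset [ 0.11 -0.02  0.28] rot [ 0.1  0.1 -0.1]
```

>>> step_arm:
  plan:
    - {"offset": [0.05, 0, 0.25], "rot": [0, 0, 0], "gripper": 5}
    - {"offset": [0.05, 0, 0.25], "rot": [0, 0, 0], "gripper": 7.2}
    - {"offset": [0.05, 0, 0.25], "rot": [0, 0, 0], "gripper": 7.2}
    - {"offset": [0.05, 0, 0.25], "rot": [0, 0, 0], "gripper": 7.2}
    - {"offset": [0, 0, -2], "rot": [0, 0, 0], "gripper": 7.4}
    - {"offset": [0, 0, -6], "rot": [0, 0, 0], "gripper": 7.4}
    - {"offset": [0, 0, -10], "rot": [0, 0, 0], "gripper": 7.4}
    - {"offset": [4, 0.5, -13], "rot": [0, 0, 0], "gripper": 7.4}
    - {"offset": [8, 1, -14], "rot": [0, 0, 0], "gripper": 7.4}
    - {"offset": [12, 2, -14], "rot": [0, 0, 0], "gripper": 7.4}
    - {"offset": [16, 2, -14], "rot": [0, 0, 0], "gripper": 7.4}
    - {"offset": [20, 2, -14], "rot": [0, 0, 0], "gripper": 7.4}

```text
time_s: 19.6
eef_pos: [480.6, -103.7, 242.2]
ee_rot: [0.0, 0.716, 0.699, 0.0]
force: [0.3, -0.2, -0.3]
grip_width: 0.868
grip_force: 0.0
```

Run:
```python
from look import *
st(); go(623,323,240,3.3)
c=cam('top'); placed(c)
for b in boxes(c): print(np.array(b).round(1))
print([np.round(place(k,0),1) for k in 'BCD'])
```

```text
t19.6 pos [ 480.6 -103.7  242.2] yaw -1.38 q [-0.45  0.3   1.69 -0.    1.16 -0.43] grip 0.87 gf 0.0 F [ 0.3 -0.2 -0.3]
to (623, 323, 240, 3.3) offset [43.01 13.2   0.2 ] rot [ 0.   0.  -4.7]
placed 570.8 -356.7 [ 55.9 163.9] 88.9
placed 552.7 -186.0 [55.9 86.3] 89.4
placed 455.5 -328.2 [113.8  55.4] 88.8
[661.7  99.1 189.7  66.3  94.1  27. ]
[622.9 322.9 166.4  55.8  93.1  28. ]
[array([ 513.9, -187.3,    0. ,   88.8]), array([ 456.3, -304.1,    0. ,   -1.2]), array([ 573.1, -361.7,    0. ,   88.8])]
```

>>> step_arm:
  plan:
    - {"offset": [4.5, 1.3, 0], "rot": [0, 0, 0], "gripper": 7.4}
    - {"offset": [9, 2.7, 0], "rot": [0, 0, -1], "gripper": 7.4}
    - {"offset": [13.5, 4, 0], "rot": [0, 0, -2], "gripper": 7.4}
    - {"offset": [18, 5.4, 0], "rot": [0, 0, -3], "gripper": 7.4}
    - {"offset": [22.5, 6.8, 0], "rot": [0, 0, -4], "gripper": 7.4}
    - {"offset": [27, 8.2, 0], "rot": [0, 0, -4.7], "gripper": 7.4}
    - {"offset": [31.5, 9.6, 0], "rot": [0, 0, -4.7], "gripper": 7.4}
    - {"offset": [36, 11, 0], "rot": [0, 0, -4.7], "gripper": 7.4}
    - {"offset": [40.5, 12.5, 0], "rot": [0, 0, -4.7], "gripper": 7.4}
    - {"offset": [43, 13.2, 3], "rot": [0, 0, -4.7], "gripper": 7.4}
    - {"offset": [43, 13.2, 7], "rot": [0, 0, -4.7], "gripper": 7.4}
    - {"offset": [43, 13.2, 7], "rot": [0, 0, -4.7], "gripper": 7.4}

```text
time_s: 20.85
eef_pos: [621.0, 321.3, 165.6]
ee_rot: [-0.002, 0.686, 0.728, -0.005]
force: [-0.1, -0.4, -0.1]
grip_width: 0.863
grip_force: 0.0
```

Run:
```python
from look import *
st(); c=cam('wrist')
for b in boxes(c)[:4]: print(np.array(b).round(1))
st(); go(622.5,323,78,3.2)
```

```text
t20.9 pos [621.  321.3 165.6] yaw 3.38 q [ 0.31  0.82  1.04 -0.    1.29  0.25] grip 0.86 gf 0.0 F [-0.1 -0.4 -0.1]
[747.7 423.6  61.2  10.3 109.7  33.6]
[623.5 323.1 164.7  55.2  93.3  28.7]
t20.9 pos [622.2 321.1 169.6] yaw 3.33 q [ 0.31  0.82  1.03 -0.    1.29  0.25] grip 0.87 gf 0.0 F [-0.4  1.3  0.7]
to (622.5, 323, 78, 3.2) offset [0.21 0.08 9.16] rot [-0.3  0.1  0.1]
```

>>> step_arm:
  plan:
    - {"offset": [0.2, 0.1, 4], "rot": [0, 0, 0], "gripper": 7.4}
    - {"offset": [0.2, 0.1, 6], "rot": [0, 0, 0], "gripper": 7.4}
    - {"offset": [0.2, 0.1, 6], "rot": [0, 0, 0], "gripper": 7.4}
    - {"offset": [0.2, 0.1, 6], "rot": [0, 0, 0], "gripper": 7.4}
    - {"offset": [0.2, 0.1, 6], "rot": [0, 0, 0], "gripper": 7.4}

```text
time_s: 21.4
eef_pos: [625.0, 323.4, 114.9]
ee_rot: [0.001, 0.686, 0.727, 0.002]
force: [1.2, 0.1, -0.1]
grip_width: 0.867
grip_force: 0.0
```

```bash
python3 -c "
from t import *
st(); go(623,323,78,3.3)"
```

```text
t21.4 pos [625.  323.4 114.9] yaw 3.30 q [ 0.31  0.88  1.07 -0.    1.19  0.25] grip 0.87 gf 0.0 F [ 1.2  0.1 -0.1]
to (623, 323, 78, 3.3) offset [-0.03 -0.22  3.69] rot [ 0.3 -0.  -0. ]
```

>>> step_arm:
  plan:
    - {"offset": [0, -0.15, 2], "rot": [0.1, 0, 0], "gripper": 7.4}
    - {"offset": [0, -0.15, 3.2], "rot": [0.1, 0, 0], "gripper": 7.4}
    - {"offset": [0, -0.15, 3.6], "rot": [0.1, 0, 0], "gripper": 7.4}
    - {"offset": [0, -0.15, 3.6], "rot": [0.1, 0, 0], "gripper": 5}
    - {"offset": [0, -0.15, 3.6], "rot": [0.1, 0, 0], "gripper": 5}
    - {"offset": [0, -0.15, 3.6], "rot": [0.1, 0, 0], "gripper": 5}
    - {"offset": [0, -0.15, 3.6], "rot": [0.1, 0, 0], "gripper": 5}
    - {"offset": [0, -0.15, 2], "rot": [0.1, 0, 0], "gripper": 5}
    - {"offset": [0, -0.15, -2], "rot": [0.1, 0, 0], "gripper": 5}
    - {"offset": [0, -0.15, -7], "rot": [0.1, 0, 0], "gripper": 5}
    - {"offset": [0, -0.15, -11], "rot": [0.1, 0, 0], "gripper": 5}
    - {"offset": [0, -0.15, -11], "rot": [0.1, 0, 0], "gripper": 5}

```text
time_s: 22.6
eef_pos: [623.6, 323.9, 229.8]
ee_rot: [0.002, 0.686, 0.727, 0.004]
force: [0.6, -0.2, -2.3]
grip_width: 0.63
grip_force: 66.6
```

```bash
python3 -c "
from t import *
st(); go(*place('A',200))"
```

```text
t22.6 pos [623.6 323.9 229.8] yaw 3.33 q [0.31 0.77 0.97 0.   1.4  0.25] grip 0.63 gf 66.6 F [ 0.6 -0.2 -2.3]
to (np.float64(630.6665842210008), np.float64(-244.89448370247243), 200, -1.25) offset [-56.83  -2.63   2.8 ] rot [ 0.5 -0.2  4.6]
```

>>> step_arm:
  plan:
    - {"offset": [-3, -0.1, -0.5], "rot": [0, 0, 0], "gripper": 5}
    - {"offset": [-7, -0.3, -1], "rot": [0, 0, 0], "gripper": 5}
    - {"offset": [-11.5, -0.5, -1], "rot": [0, 0, 0], "gripper": 5}
    - {"offset": [-16, -0.7, -1], "rot": [0, 0, 1], "gripper": 5}
    - {"offset": [-20.5, -0.9, -1], "rot": [0, 0, 1.5], "gripper": 5}
    - {"offset": [-25, -1.1, -1], "rot": [0, 0, 2], "gripper": 5}
    - {"offset": [-29.5, -1.3, -1], "rot": [0, 0, 2.5], "gripper": 5}
    - {"offset": [-34, -1.5, -1], "rot": [0, 0, 3], "gripper": 5}
    - {"offset": [-38.5, -1.7, -1], "rot": [0, 0, 3.5], "gripper": 5}
    - {"offset": [-43, -2, -1], "rot": [0, 0, 4], "gripper": 5}
    - {"offset": [-46, -2.1, -1], "rot": [0.2, 0, 4.6], "gripper": 5}
    - {"offset": [-47, -2.2, -1], "rot": [0.2, 0, 4.6], "gripper": 5}

```text
time_s: 23.8
eef_pos: [627.0, -150.1, 231.2]
ee_rot: [-0.002, 0.716, 0.698, -0.003]
force: [-0.0, 0.4, -3.3]
grip_width: 0.636
grip_force: 66.4
```

```bash
python3 -c "
from t import *
st(); go(*place('A',190))"
```

```text
t23.8 pos [ 627.  -150.1  231.2] yaw -1.48 q [-0.42  0.64  1.19 -0.    1.32 -0.39] grip 0.64 gf 66.4 F [-0.   0.4 -3.3]
to (np.float64(630.6665842210008), np.float64(-244.89448370247243), 190, -1.25) offset [-9.46  0.63  4.12] rot [-0.4  0.  -0.2]
```

>>> step_arm:
  plan:
    - {"offset": [-3.5, 0.2, 0], "rot": [0, 0, 0], "gripper": 5}
    - {"offset": [-7, 0.4, 1], "rot": [0, 0, 0], "gripper": 5}
    - {"offset": [-9, 0.6, 3], "rot": [0, 0, 0], "gripper": 5}
    - {"offset": [-9.5, 0.6, 4.5], "rot": [0, 0, 0], "gripper": 5}
    - {"offset": [-9.5, 0.6, 4.5], "rot": [0, 0, 0], "gripper": 5}
    - {"offset": [-9.5, 0.6, 4.5], "rot": [0, 0, 0], "gripper": 5}
    - {"offset": [-9.5, 0.6, 4.5], "rot": [0, 0, 0], "gripper": 5}

```text
time_s: 24.5
eef_pos: [631.9, -241.0, 188.2]
ee_rot: [-0.001, 0.714, 0.7, -0.002]
force: [0.9, -0.7, -3.3]
grip_width: 0.635
grip_force: 66.3
```

Run:
```python
from look import *
st(); c=cam('wrist'); st(); go(*place('A',100.5)); save(c,'w5')
```

```text
t24.5 pos [ 631.9 -241.   188.2] yaw -1.19 q [-0.54  0.75  1.12 -0.    1.28 -0.51] grip 0.63 gf 66.3 F [ 0.9 -0.7 -3.3]
t24.6 pos [ 631.8 -241.2  188.3] yaw -1.20 q [-0.54  0.75  1.12 -0.    1.28 -0.51] grip 0.63 gf 66.3 F [-0.3  0.4 -2.4]
to (np.float64(630.6665842210008), np.float64(-244.89448370247243), 100.5, -1.25) offset [-0.36 -0.08  8.78] rot [-0.2  0.1  0.1]
```

View pics/w5.png

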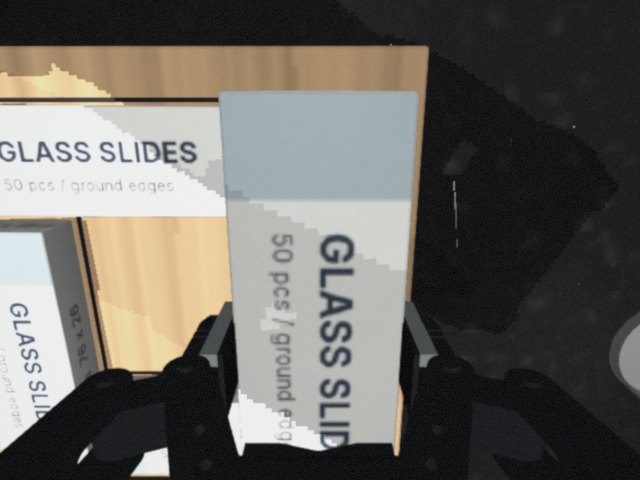

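Box A is held over the last outline, with B and C lying inside their lines. I'll use the pallet corner at (428,46) as a check.

Run:
```python
from look import *
c=cam('wrist'); st(); go(*place('A',101))
a=np.exp(1j*np.radians(Y))
print('corner expected',C+np.array([((145+145j)*a).real,((145+145j)*a).imag]),'seen',onplane(c,[428,46],22))
print('line v=118 at u: ',((onplane(c,[[200,100],[20,98]],22)[:,:2]@[1,1j]-C@[1,1j])/a).round(1))
print('front',onplane(c,[[220,92],[418,92]],sense()['eef_pos'][2]-50))
```

```text
t24.6 pos [ 631.8 -241.4  188.1] yaw -1.21 q [-0.54  0.75  1.12 -0.    1.28 -0.52] grip 0.63 gf 66.3 F [-0.2  1.1 -3.1]
to (np.float64(630.6665842210008), np.float64(-244.89448370247243), 101, -1.25) offset [-0.34 -0.07  8.71] rot [-0.2  0.1  0. ]
corner expected [ 691.62865226 -132.6976644 ] seen [[ 690.88983147 -134.1608108    22.        ]]
line v=118 at u:  [ 22.5+116.6j -75.5+117.5j]
front [[ 606.23202383 -159.08377015  138.0747291 ]
 [ 660.81922926 -160.2139572   138.0747291 ]]
```

>>> step_arm:
  plan:
    - {"offset": [-0.35, -0.1, 4], "rot": [0, 0, 0], "gripper": 5}
    - {"offset": [-0.35, -0.1, 7], "rot": [0, 0, 0], "gripper": 5}
    - {"offset": [-0.35, -0.1, 8.2], "rot": [0, 0, 0], "gripper": 5}
    - {"offset": [-0.35, -0.1, 8.5], "rot": [0, 0, 0], "gripper": 5}
    - {"offset": [-0.35, -0.1, 8.5], "rot": [0, 0, 0], "gripper": 5}
    - {"offset": [-0.35, -0.1, 8.5], "rot": [0, 0, 0], "gripper": 5}

```text
time_s: 25.2
eef_pos: [630.6, -246.0, 103.9]
ee_rot: [-0.0, 0.715, 0.699, -0.002]
force: [-0.2, -0.5, -3.4]
grip_width: 0.64
grip_force: 66.2
```

```bash
python3 -c "
from t import *
st(); go(*place('A',100.5))"
```

```text
t25.2 pos [ 630.6 -246.   103.9] yaw -1.27 q [-0.54  0.84  1.18 -0.    1.12 -0.52] grip 0.64 gf 66.2 F [-0.2 -0.5 -3.4]
to (np.float64(630.6665842210008), np.float64(-244.89448370247243), 100.5, -1.25) offset [0.11 0.01 0.34] rot [-0.1  0.1 -0. ]
```

>>> step_arm:
  plan:
    - {"offset": [0.05, 0, 0.3], "rot": [0, 0, 0], "gripper": 5}
    - {"offset": [0.05, 0, 0.3], "rot": [0, 0, 0], "gripper": 7.2}
    - {"offset": [0.05, 0, 0.3], "rot": [0, 0, 0], "gripper": 7.2}
    - {"offset": [0.05, 0, 0.3], "rot": [0, 0, 0], "gripper": 7.2}
    - {"offset": [0, 0, -2], "rot": [0, 0, 0], "gripper": 7.4}
    - {"offset": [0, 0, -6], "rot": [0, 0, 0], "gripper": 7.4}
    - {"offset": [0, 0, -10], "rot": [0, 0, 0], "gripper": 7.4}
    - {"offset": [3, 0, -14], "rot": [0, 0, 0], "gripper": 7.4}
    - {"offset": [7, 0, -16], "rot": [0, 0, 0], "gripper": 7.4}
    - {"offset": [11, 0, -16], "rot": [0, 0, 0], "gripper": 7.4}
    - {"offset": [15, 0, -16], "rot": [0, 0, 0], "gripper": 7.4}
    - {"offset": [20, 0, -16], "rot": [0, 0, 0], "gripper": 7.4}

```text
time_s: 26.4
eef_pos: [635.0, -45.0, 262.4]
ee_rot: [-0.001, 0.715, 0.699, -0.002]
force: [0.8, 0.5, -1.6]
grip_width: 0.867
grip_force: 0.0
```

Run:
```python
from look import *
st(); go(661,160,230,0)
c=cam('top'); placed(c); print([np.round(place(k,0),1) for k in 'ABCD'])
i=c['color'][200:340,360:510,::-1]
w=cam('wrist'); s=w['color'][...,::-1]
cv2.imwrite('pics/lay.png',np.hstack([cv2.resize(i,(600,560),interpolation=cv2.INTER_CUBIC)]))
```

```text
t26.4 pos [635.  -45.  262.4] yaw -1.36 q [-0.25  0.59  1.18 -0.    1.37 -0.23] grip 0.87 gf 0.0 F [ 0.8  0.5 -1.6]
to (661, 160, 230, 0) offset [20.56  2.13  3.21] rot [-0.2  0.1 -1.4]
placed 629.0 -244.2 [165.4  55.8] 88.6
placed 570.8 -356.7 [ 56.1 164. ] 88.9
placed 513.6 -185.6 [ 56.  164.4] 89.4
placed 456.0 -302.7 [164.8  55.4] 88.8
[array([ 630.7, -244.9,    0. ,   -1.2]), array([ 513.9, -187.3,    0. ,   88.8]), array([ 456.3, -304.1,    0. ,   -1.2]), array([ 573.1, -361.7,    0. ,   88.8])]
```

View pics/lay.png

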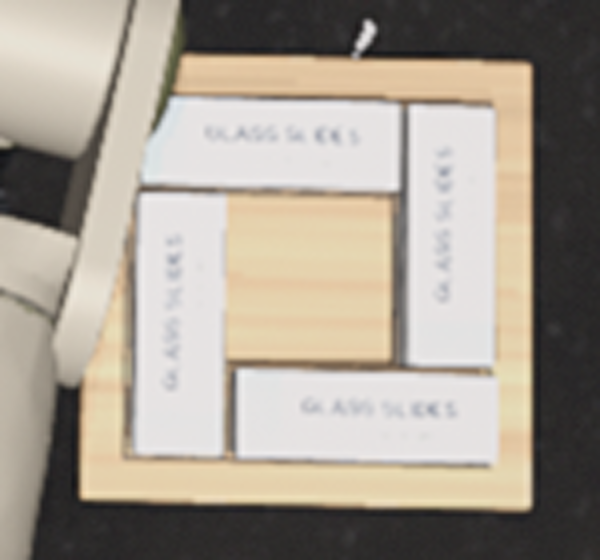

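D sits about 2–3 mm too far inward, close to the limit of its 4 mm play. I'll centre it by closing the gripper on it at the right position.

```bash
python3 -c "
from t import *
st(); go(573,-361.8,200,88.75)"
```

```text
t26.5 pos [635.  -40.3 262.5] yaw -0.95 q [-0.25  0.59  1.18 -0.    1.37 -0.23] grip 0.87 gf 0.0 F [ 0.6 -1.   0.2]
to (573, -361.8, 200, 88.75) offset [-32.25  -5.65   6.26] rot [ -0.2  -0.2 -89.7]
```

>>> step_arm:
  plan:
    - {"offset": [-4, -0.7, 0], "rot": [0, 0, -8], "gripper": 7.4}
    - {"offset": [-8, -1.4, 0], "rot": [0, 0, -16], "gripper": 7.4}
    - {"offset": [-12, -2.1, 0], "rot": [0, 0, -24], "gripper": 7.4}
    - {"offset": [-16, -2.8, 0], "rot": [0, 0, -32], "gripper": 7.4}
    - {"offset": [-20, -3.5, 0], "rot": [0, 0, -40], "gripper": 7.4}
    - {"offset": [-24, -4.2, 0], "rot": [0, 0, -48], "gripper": 7.4}
    - {"offset": [-28, -5, 0], "rot": [0, 0, -56], "gripper": 7.4}
    - {"offset": [-31, -5.5, 0], "rot": [0, 0, -64], "gripper": 7.4}
    - {"offset": [-32.2, -5.6, 1], "rot": [0, 0, -72], "gripper": 7.4}
    - {"offset": [-32.2, -5.6, 3], "rot": [0, 0, -80], "gripper": 7.4}
    - {"offset": [-32.2, -5.6, 6], "rot": [0, 0, -88], "gripper": 7.4}
    - {"offset": [-32.2, -5.6, 6], "rot": [0, 0, -89.7], "gripper": 7.4}

```text
time_s: 27.7
eef_pos: [570.3, -366.3, 198.4]
ee_rot: [-0.005, 0.013, 1.0, 0.002]
force: [0.3, 0.1, -0.6]
grip_width: 0.869
grip_force: 0.0
```

>>> step_arm:
  plan:
    - {"offset": [0, 0, 2], "rot": [0, 0, 0], "gripper": 7.4}
    - {"offset": [0, 0, 3], "rot": [0, 0, 0], "gripper": 7.4}
    - {"offset": [0, 0, 3], "rot": [0, 0, 0], "gripper": 7.4}
    - {"offset": [0, 0, 3], "rot": [0, 0, 0], "gripper": 7.4}
    - {"offset": [0, 0, 3], "rot": [0, 0, 0], "gripper": 7.4}

```text
time_s: 28.2
eef_pos: [571.8, -366.7, 173.6]
ee_rot: [-0.002, 0.014, 1.0, -0.001]
force: [-0.4, -0.5, 0.5]
grip_width: 0.863
grip_force: 0.0
```

```bash
python3 -c "
from t import *
st(); go(572,-361.8,101,88.75)"
```

```text
t28.2 pos [ 571.8 -366.7  173.6] yaw 88.40 q [-0.74  0.77  1.12 -0.    1.25 -2.28] grip 0.86 gf 0.0 F [-0.4 -0.5  0.5]
to (572, -361.8, 101, 88.75) offset [-0.04  0.5   7.26] rot [-0.1 -0.2 -0.4]
```

>>> step_arm:
  plan:
    - {"offset": [0, 0.5, 3], "rot": [0, 0, -0.4], "gripper": 7.4}
    - {"offset": [0, 0.5, 6], "rot": [0, 0, -0.4], "gripper": 7.4}
    - {"offset": [0, 0.5, 7.1], "rot": [0, 0, -0.4], "gripper": 7.4}
    - {"offset": [0, 0.5, 7.1], "rot": [0, 0, -0.4], "gripper": 7.4}
    - {"offset": [0, 0.5, 7.1], "rot": [0, 0, -0.4], "gripper": 5}
    - {"offset": [0, 0.5, 7.1], "rot": [0, 0, -0.4], "gripper": 5}
    - {"offset": [0, 0.5, 7.1], "rot": [0, 0, -0.4], "gripper": 5}
    - {"offset": [0, 0.5, 7.1], "rot": [0, 0, -0.4], "gripper": 5}
    - {"offset": [-0.1, 0.5, 7.1], "rot": [0, 0, -0.4], "gripper": 5}
    - {"offset": [-0.1, 0.5, 7.1], "rot": [0, 0, -0.4], "gripper": 5}
  squeeze: 30

```text
time_s: 29.2
eef_pos: [572.1, -362.1, 103.5]
ee_rot: [-0.003, 0.01, 1.0, -0.001]
force: [-6.4, 1.2, 8.9]
grip_width: 0.645
grip_force: 34.6
```

```bash
python3 -c "
from t import *
st(); go(573,-361.8,101,88.75)"
```

```text
t29.2 pos [ 572.1 -362.1  103.5] yaw 88.82 q [-0.74  0.84  1.18 -0.01  1.12 -2.28] grip 0.64 gf 34.6 F [-6.4  1.2  8.9]
to (573, -361.8, 101, 88.75) offset [-0.09  0.04  0.25] rot [-0.1 -0.3  0.1]
```

>>> step_arm:
  plan:
    - {"offset": [0, 0, 0], "rot": [0, 0, 0], "gripper": 7.2}
    - {"offset": [0, 0, 0], "rot": [0, 0, 0], "gripper": 7.2}
    - {"offset": [0, 0, 0], "rot": [0, 0, 0], "gripper": 7.2}
    - {"offset": [0, 0, -2], "rot": [0, 0, 0], "gripper": 7.4}
    - {"offset": [0, 0, -6], "rot": [0, 0, 0], "gripper": 7.4}
    - {"offset": [0, 0, -10], "rot": [0, 0, 0], "gripper": 7.4}
    - {"offset": [0.2, 4, -14], "rot": [0, 0, 0], "gripper": 7.4}
    - {"offset": [0.4, 8, -16], "rot": [0, 0, 0], "gripper": 7.4}
    - {"offset": [0.4, 13, -16], "rot": [0, 0, 0], "gripper": 7.4}
    - {"offset": [0.4, 18, -16], "rot": [0, 0, 0], "gripper": 7.4}
    - {"offset": [0.4, 23, -16], "rot": [0, 0, 0], "gripper": 7.4}
    - {"offset": [0.4, 28, -16], "rot": [0, 0, 0], "gripper": 7.4}

```text
time_s: 30.4
eef_pos: [574.5, -80.4, 261.4]
ee_rot: [-0.002, 0.01, 1.0, -0.0]
force: [1.3, -0.2, -0.2]
grip_width: 0.867
grip_force: 0.0
```

```bash
python3 -c "
from look import *
st(); placed(cam('top')); st(); go(640,-40,250,88.75);go(600,100,270,94)"
```

```text
t30.4 pos [574.5 -80.4 261.4] yaw 88.81 q [-0.34  0.47  1.39 -0.    1.29 -1.89] grip 0.87 gf 0.0 F [ 1.3 -0.2 -0.2]
placed 628.7 -252.7 [148.3  55.9] 88.5
placed 570.8 -359.4 [ 56.3 163.9] 89.1
placed 456.0 -302.7 [164.7  55.4] 88.8
t30.4 pos [574.5 -73.6 261.5] yaw 89.11 q [-0.33  0.47  1.39  0.    1.29 -1.89] grip 0.87 gf 0.0 F [ 0.9  7.1 -0.2]
to (640, -40, 250, 88.75) offset [-6.51  3.46  1.12] rot [ 0.1 -0.3  0.4]
to (600, 100, 270, 94) offset [-2.28 17.4  -0.82] rot [ 0.1 -0.3 -4.9]
```

```bash
python3 -c "
from look import *
st(); go(655,110,270,4)"
```

```text
t30.4 pos [574.5 -73.6 261.5] yaw 89.11 q [-0.33  0.47  1.39  0.    1.29 -1.89] grip 0.87 gf 0.0 F [ 0.9  7.1 -0.2]
to (655, 110, 270, 4) offset [-7.76 18.48 -0.85] rot [-0.1 -0.3 85.1]
```

>>> step_arm:
  plan:
    - {"offset": [-1, 2, 0], "rot": [0, 0, 8], "gripper": 7.4}
    - {"offset": [-2, 4, 0], "rot": [0, 0, 16], "gripper": 7.4}
    - {"offset": [-3, 7, 0], "rot": [0, 0, 24], "gripper": 7.4}
    - {"offset": [-4, 10, 0], "rot": [0, 0, 32], "gripper": 7.4}
    - {"offset": [-5, 12, 0], "rot": [0, 0, 40], "gripper": 7.4}
    - {"offset": [-6, 14, -0.8], "rot": [0, 0, 48], "gripper": 7.4}
    - {"offset": [-7, 16, -0.8], "rot": [0, 0, 56], "gripper": 7.4}
    - {"offset": [-7.8, 18, -0.8], "rot": [0, 0, 64], "gripper": 7.4}
    - {"offset": [-7.8, 18.5, -0.8], "rot": [0, 0, 72], "gripper": 7.4}
    - {"offset": [-7.8, 18.5, -0.8], "rot": [0, 0, 80], "gripper": 7.4}
    - {"offset": [-7.8, 18.5, -0.8], "rot": [0, 0, 85], "gripper": 7.4}
    - {"offset": [-7.8, 18.5, -0.8], "rot": [0, 0, 85], "gripper": 7.4}

```text
time_s: 31.65
eef_pos: [656.7, 101.1, 268.5]
ee_rot: [-0.002, 0.683, 0.73, -0.002]
force: [-0.3, -1.6, 0.1]
grip_width: 0.869
grip_force: 0.0
```

Run:
```python
from look import *
cam('wrist'); st(); c=cam('wrist'); save(c,'w6')
P=cloud(c)
m=((P[...,2]>85)&(P[...,2]<115)&(c['depth']>0)&(P[...,0]>500)).astype(np.uint8)
n,l,s,ce=cv2.connectedComponentsWithStats(m)
for i in range(1,n):
    if s[i,4]>150:
        q=l==i; z=np.percentile(P[q][:,2],90); (x,y),r=cv2.minEnclosingCircle(onplane(c,np.argwhere(q&(P[...,2]>z-6))[:,::-1],z)[:,:2].astype(np.float32))
        print(s[i,4],ce[i].round(),'top z %.1f'%z,round(x,1),round(y,1),'r %.1f'%r,c['color'][q].mean(0).round())
```

```text
t31.7 pos [656.7 101.  268.6] yaw 3.94 q [-0.02  0.66  1.06 -0.    1.43 -0.09] grip 0.87 gf 0.0 F [-0.5  0.3 -0.2]
3253 [327. 144.] top z 101.1 656.9 158.8 r 18.0 [56. 56. 56.]
4051 [618. 187.] top z 110.6 832.2 144.8 r 24.5 [203. 206. 204.]
2813 [177. 243.] top z 97.1 567.8 91.7 r 18.8 [ 55. 160. 158.]
2550 [329. 329.] top z 101.0 667.1 40.0 r 19.2 [47. 48. 48.]
4204 [578. 365.] top z 110.3 838.9 22.3 r 30.4 [158. 160. 157.]
960 [310. 437.] top z 96.6 659.5 -55.8 r 17.4 [207. 148.  63.]
318 [527. 471.] top z 109.0 820.6 -57.4 r 8.7 [155. 160. 167.]
```

View pics/w6.png

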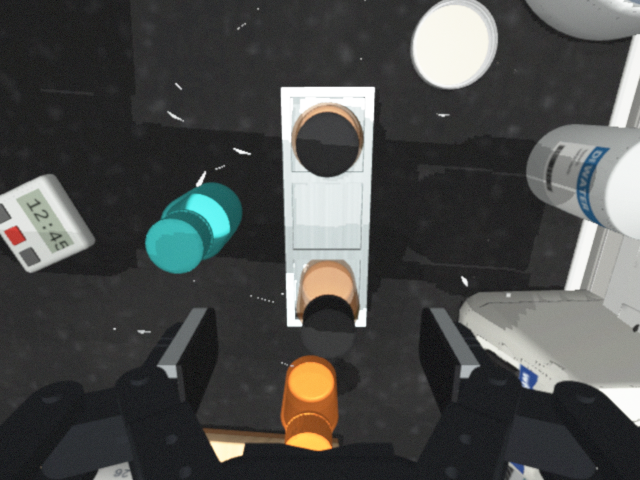

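The wrist view shows the two brown bottles in the end pockets, with black caps at (327,144) and (329,329), and the middle pocket empty. The turquoise and orange look-alikes stand clear. I'll take the far-left bottle first.

>>> step_arm:
  plan:
    - {"offset": [3, 0, 0], "rot": [0, 0, 0], "gripper": 7.8}
    - {"offset": [5, -0.3, 1], "rot": [0, 0, 0], "gripper": 7.8}
    - {"offset": [5.85, -0.35, 4], "rot": [0, 0, 0], "gripper": 7.8}
    - {"offset": [5.85, -0.35, 5], "rot": [0, 0, 0], "gripper": 7.8}
    - {"offset": [5.85, -0.35, 5], "rot": [0, 0, 0], "gripper": 7.8}
    - {"offset": [5.85, -0.35, 5], "rot": [0, 0, 0], "gripper": 7.8}
  squeeze: 35

```text
time_s: 32.35
eef_pos: [649.5, 158.4, 219.7]
ee_rot: [-0.001, 0.683, 0.73, -0.002]
force: [-1.1, -0.2, 0.7]
grip_width: 0.913
grip_force: 0.0
```

```bash
python3 -c "
from look import *
cam('wrist'); st(); go(657,159.3,106,4)"
```

```text
t32.4 pos [649.6 158.4 220.1] yaw 3.80 q [ 0.06  0.7   1.12 -0.    1.33 -0.  ] grip 0.92 gf 0.0 F [0.  0.3 0.2]
to (657, 159.3, 106, 4) offset [ 0.04  0.78 11.41] rot [-0.2  0.  -0.2]
```

>>> step_arm:
  plan:
    - {"offset": [0.05, 0.75, 0], "rot": [0, 0, 0], "gripper": 7.8}
    - {"offset": [0.05, 0.75, 3], "rot": [-0.1, 0, 0], "gripper": 7.8}
    - {"offset": [0.05, 0.75, 6], "rot": [-0.1, 0, 0], "gripper": 7.8}
    - {"offset": [0.05, 0.75, 8], "rot": [-0.1, 0, 0], "gripper": 7.8}
    - {"offset": [0.05, 0.75, 8], "rot": [-0.1, 0, 0], "gripper": 7.8}
    - {"offset": [0.05, 0.75, 8], "rot": [-0.1, 0, 0], "gripper": 7.8}

```text
time_s: 33.0
eef_pos: [656.7, 159.7, 140.3]
ee_rot: [-0.0, 0.683, 0.73, -0.001]
force: [-0.0, -0.3, 0.7]
grip_width: 0.915
grip_force: 0.0
```

Run:
```python
from look import *
c=cam('wrist'); st(); go(657,159.3,106,4); save(c,'w7')
P=cloud(c)
m=((P[...,2]>96)&(P[...,2]<106)&(c['depth']>0)&(abs(P[...,0]-657)<40)&(abs(P[...,1]-159)<35)).astype(np.uint8)
print(cv2.minEnclosingCircle(onplane(c,np.argwhere(m>0)[:,::-1],100)[:,:2].astype(np.float32)),m.sum())
```

```text
t33.0 pos [656.9 159.8 140.8] yaw 3.81 q [ 0.07  0.79  1.16 -0.    1.18 -0.  ] grip 0.91 gf 0.0 F [-0.  -0.8  0.3]
to (657, 159.3, 106, 4) offset [-0.05  0.01  3.48] rot [-0.   0.  -0.2]
((657.901123046875, 156.84915161132812), 43.659095764160156) 10731
```

View pics/w7.png

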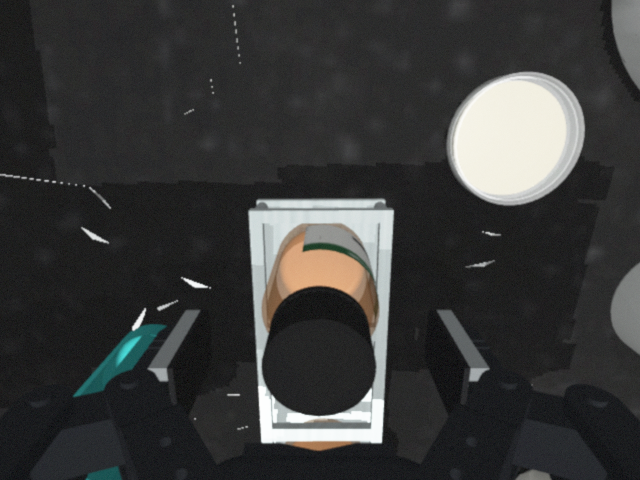

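The cap (319,366) is centred between the fingers, and the turquoise bottle is well to the side. I'll descend and grip.

>>> step_arm:
  plan:
    - {"offset": [-0.05, 0, 1.5], "rot": [0, 0, 0], "gripper": 7.8}
    - {"offset": [-0.05, 0, 3], "rot": [0, 0, 0], "gripper": 7.8}
    - {"offset": [-0.05, 0, 3.4], "rot": [0, 0, 0], "gripper": 7.8}
    - {"offset": [-0.05, 0, 3.4], "rot": [0, 0, 0], "gripper": 6}
    - {"offset": [-0.05, 0, 3.4], "rot": [0, 0, 0], "gripper": 5.2}
    - {"offset": [-0.05, 0, 3.4], "rot": [0, 0, 0], "gripper": 4.2}
    - {"offset": [-0.05, 0, 3.4], "rot": [0, 0, 0], "gripper": 4.2}
    - {"offset": [-0.05, 0, 3.4], "rot": [0, 0, 0], "gripper": 4.2}
    - {"offset": [-0.05, 0, 3.4], "rot": [0, 0, 0], "gripper": 4.2}

```text
time_s: 33.95
eef_pos: [656.4, 159.6, 105.4]
ee_rot: [-0.001, 0.683, 0.73, -0.001]
force: [1.3, 0.3, 4.2]
grip_width: 0.544
grip_force: 35.8
```

```bash
python3 -c "
from look import *
st()"
```

```text
t34.0 pos [656.4 159.6 105.4] yaw 3.82 q [ 0.07  0.83  1.19 -0.    1.12 -0.  ] grip 0.54 gf 35.8 F [1.3 0.3 4.2]
```

>>> step_arm:
  plan:
    - {"offset": [0, 0, -0.8], "rot": [0, 0, 0], "gripper": 4.2}
    - {"offset": [0, 0, -1.6], "rot": [0, 0, 0], "gripper": 4.2}
    - {"offset": [0, 0, -2.6], "rot": [0, 0, 0], "gripper": 4.2}
    - {"offset": [0, 0, -3.6], "rot": [0, 0, 0], "gripper": 4.2}
    - {"offset": [0, 0, -5], "rot": [0, 0, 0], "gripper": 4.2}
    - {"offset": [0, 0, -7], "rot": [0, 0, 0], "gripper": 4.2}
    - {"offset": [0, 0, -10], "rot": [0, 0, 0], "gripper": 4.2}
    - {"offset": [0, 0, -13], "rot": [0, 0, 0], "gripper": 4.2}
    - {"offset": [0, 0, -15], "rot": [0, 0, 0], "gripper": 4.2}
    - {"offset": [0, 0, -15], "rot": [0, 0, 0], "gripper": 4.2}

```text
time_s: 34.95
eef_pos: [657.1, 159.7, 258.8]
ee_rot: [0.001, 0.683, 0.73, 0.001]
force: [0.3, -0.3, -1.5]
grip_width: 0.546
grip_force: 35.3
```

```bash
python3 - <<'E'
from look import *
cam('wrist'); st(); c=cam('top')
for b in boxes(c)[:2]: print(np.array(b).round(1))
print('stand was 661.7 99.1')
def well(u,v,z):
    a=np.exp(1j*np.radians(Y)); p=(u+1j*v)*a; go(C[0]+p.real,C[1]+p.imag,z,Y)
well(0,-28,230)
E
cat >> t.py <<'E'
def well(u,v,z):
    a=np.exp(1j*np.radians(Y)); p=(u+1j*v)*a; go(C[0]+p.real,C[1]+p.imag,z,Y)
E
```

```text
t35.0 pos [656.6 159.7 256.1] yaw 3.82 q [ 0.07  0.69  1.04 -0.    1.41 -0.  ] grip 0.55 gf 35.3 F [-0.2  0.7 -2. ]
[663.8  68.2 127.8  66.3  94.   26.7]
stand was 661.7 99.1
to (np.float64(542.8891832190322), np.float64(-302.49333675823743), 230, -1.25) offset [-45.35 -14.38   2.49] rot [-0.2  0.   5.1]
```

>>> step_arm:
  plan:
    - {"offset": [-2.5, -0.8, 0], "rot": [0, 0, 0], "gripper": 4.2}
    - {"offset": [-6, -1.9, 0], "rot": [0, 0, 1], "gripper": 4.2}
    - {"offset": [-10, -3.2, 0], "rot": [0, 0, 2], "gripper": 4.2}
    - {"offset": [-14.5, -4.6, 0], "rot": [0, 0, 3], "gripper": 4.2}
    - {"offset": [-19, -6, 0], "rot": [0, 0, 4], "gripper": 4.2}
    - {"offset": [-23.5, -7.5, 0], "rot": [0, 0, 5.1], "gripper": 4.2}
    - {"offset": [-28, -8.9, 0], "rot": [0, 0, 5.1], "gripper": 4.2}
    - {"offset": [-32.5, -10.3, 0], "rot": [0, 0, 5.1], "gripper": 4.2}
    - {"offset": [-37, -11.7, 0.5], "rot": [0, 0, 5.1], "gripper": 4.2}
    - {"offset": [-41, -13, 1], "rot": [0, 0, 5.1], "gripper": 4.2}
    - {"offset": [-44, -14, 1.5], "rot": [0, 0, 5.1], "gripper": 4.2}
    - {"offset": [-45.3, -14.4, 2.5], "rot": [0, 0, 5.1], "gripper": 4.2}

```text
time_s: 36.25
eef_pos: [541.6, -304.5, 228.7]
ee_rot: [-0.002, 0.716, 0.698, -0.002]
force: [0.1, 0.6, -2.0]
grip_width: 0.548
grip_force: 35.4
```

>>> step_arm:
  plan:
    - {"offset": [0, 0, 2], "rot": [0, 0, 0], "gripper": 4.2}
    - {"offset": [0, 0, 4], "rot": [0, 0, 0], "gripper": 4.2}
    - {"offset": [0, 0, 4.5], "rot": [0, 0, 0], "gripper": 4.2}
    - {"offset": [0, 0, 4.5], "rot": [0, 0, 0], "gripper": 4.2}
    - {"offset": [0, 0, 4.5], "rot": [0, 0, 0], "gripper": 4.2}

```text
time_s: 36.75
eef_pos: [543.1, -301.7, 185.8]
ee_rot: [-0.001, 0.715, 0.699, -0.001]
force: [0.1, -1.2, -1.4]
grip_width: 0.543
grip_force: 35.4
```

```bash
python3 -c "
from look import *
cam('wrist'); st(); well(0,-28,125)"
```

```text
t36.8 pos [ 543.1 -301.9  186.1] yaw -1.25 q [-0.69  0.63  1.33 -0.    1.18 -0.67] grip 0.55 gf 35.4 F [-0.6 -0.1 -2. ]
to (np.float64(542.8891832190322), np.float64(-302.49333675823743), 125, -1.25) offset [-0.06 -0.01  6.11] rot [-0.1  0.1  0. ]
```

>>> step_arm:
  plan:
    - {"offset": [-0.05, 0, 2.5], "rot": [0, 0, 0], "gripper": 4.2}
    - {"offset": [-0.05, 0, 4.5], "rot": [0, 0, 0], "gripper": 4.2}
    - {"offset": [-0.05, 0, 5.6], "rot": [0, 0, 0], "gripper": 4.2}
    - {"offset": [-0.05, 0, 6.1], "rot": [0, 0, 0], "gripper": 4.2}
    - {"offset": [-0.05, 0, 6.1], "rot": [0, 0, 0], "gripper": 4.2}
    - {"offset": [-0.05, 0, 6.1], "rot": [0, 0, 0], "gripper": 4.2}

```text
time_s: 37.4
eef_pos: [542.9, -302.8, 125.2]
ee_rot: [-0.0, 0.715, 0.699, -0.001]
force: [-0.4, 0.0, -1.0]
grip_width: 0.548
grip_force: 35.4
```

```bash
python3 -c "
from look import *
st(); well(0,-28,123.4)"
```

```text
t37.4 pos [ 542.9 -302.8  125.2] yaw -1.27 q [-0.7   0.7   1.38 -0.    1.06 -0.67] grip 0.55 gf 35.4 F [-0.4  0.  -1. ]
to (np.float64(542.8891832190322), np.float64(-302.49333675823743), 123.4, -1.25) offset [ 0.03 -0.    0.18] rot [-0.1  0.1 -0. ]
```

>>> step_arm:
  plan:
    - {"offset": [0, 0, 0.15], "rot": [0, 0, 0], "gripper": 4.2}
    - {"offset": [0, 0, 0.15], "rot": [0, 0, 0], "gripper": 4.2}
    - {"offset": [0, 0, 0.15], "rot": [0, 0, 0], "gripper": 5.2}
    - {"offset": [0, 0, 0.15], "rot": [0, 0, 0], "gripper": 6.2}
    - {"offset": [0, 0, 0.15], "rot": [0, 0, 0], "gripper": 7.4}
    - {"offset": [0, 0, 0.15], "rot": [0, 0, 0], "gripper": 7.4}
    - {"offset": [0, 0, -2], "rot": [0, 0, 0], "gripper": 7.4}
    - {"offset": [0, 0, -5], "rot": [0, 0, 0], "gripper": 7.4}
    - {"offset": [0, 0, -9], "rot": [0, 0, 0], "gripper": 7.4}
    - {"offset": [0, 0, -13], "rot": [0, 0, 0], "gripper": 7.4}
    - {"offset": [3, 0, -13.5], "rot": [0, 0, 0], "gripper": 7.8}
    - {"offset": [6, 0, -13.5], "rot": [0, 0, 0], "gripper": 7.8}

```text
time_s: 38.6
eef_pos: [544.4, -242.4, 260.8]
ee_rot: [0.0, 0.715, 0.699, -0.001]
force: [0.6, 0.1, -0.1]
grip_width: 0.917
grip_force: 0.0
```

Run:
```python
from look import *
cam('wrist'); st(); go(666.5,39,230,4)
c=cam('wrist'); P=cloud(c)
m=((P[...,2]>100)&(P[...,2]<130)&(c['depth']>0)&(abs(P[...,0]-543)<50)&(abs(P[...,1]+300)<50)).astype(np.uint8)
q=m>0; z=np.percentile(P[q][:,2],90); print('placed bottle top z',z,cv2.minEnclosingCircle(onplane(c,np.argwhere(q&(P[...,2]>z-5))[:,::-1],z)[:,:2].astype(np.float32)))
```

```text
t38.6 pos [ 544.6 -237.8  260.1] yaw -1.15 q [-0.61  0.5   1.34 -0.    1.3  -0.59] grip 0.91 gf 0.0 F [1.2 3.4 0.6]
to (666.5, 39, 230, 4) offset [27.92 11.64  3.  ] rot [-0.1 -0.  -5.1]
placed bottle top z 118.89356775886871 ((542.3125610351562, -301.2366027832031), 18.809125900268555)
```

The first bottle stands upright in the well, with its top at z = 119. Next is the second.

>>> step_arm:
  plan:
    - {"offset": [4, 1.7, 0], "rot": [0, 0, 0], "gripper": 7.8}
    - {"offset": [8, 3.4, 0], "rot": [0, 0, -1], "gripper": 7.8}
    - {"offset": [12, 5, 0], "rot": [0, 0, -2], "gripper": 7.8}
    - {"offset": [16, 6.7, 0], "rot": [0, 0, -3], "gripper": 7.8}
    - {"offset": [20, 8.4, 0], "rot": [0, 0, -4], "gripper": 7.8}
    - {"offset": [24, 10, 0], "rot": [0, 0, -5.1], "gripper": 7.8}
    - {"offset": [27, 11.3, 1], "rot": [0, 0, -5.1], "gripper": 7.8}
    - {"offset": [27.9, 11.7, 3], "rot": [0, 0, -5.1], "gripper": 7.8}
    - {"offset": [27.9, 11.7, 3], "rot": [0, 0, -5.1], "gripper": 7.8}
    - {"offset": [27.9, 11.7, 3], "rot": [0, 0, -5.1], "gripper": 7.8}
    - {"offset": [27.9, 11.7, 3], "rot": [0, 0, -5.1], "gripper": 7.8}

```text
time_s: 39.8
eef_pos: [667.6, 32.6, 229.8]
ee_rot: [-0.0, 0.684, 0.73, -0.001]
force: [-0.6, 0.1, 0.9]
grip_width: 0.911
grip_force: 0.0
```

Run:
```python
from look import *
cam('wrist'); st(); c=cam('wrist'); P=cloud(c); hsv=cv2.cvtColor(c['color'],cv2.COLOR_RGB2HSV)
q=((P[...,2]>94)&(P[...,2]<107)&(c['depth']>0)&(abs(P[...,0]-666)<35)&(abs(P[...,1]-40)<35)&(hsv[...,2]<110))
n,l,s,_=cv2.connectedComponentsWithStats(q.astype(np.uint8)); i=1+np.argmax(s[1:,4]); q=l==i
z=np.percentile(P[q][:,2],80); r=cv2.minEnclosingCircle(onplane(c,np.argwhere(q&(P[...,2]>z-4))[:,::-1],z)[:,:2].astype(np.float32)); print(z,r)
go(*r[0],106,4)
```

```text
t39.9 pos [667.6  32.6 229.9] yaw 3.74 q [-0.13  0.69  1.11 -0.    1.35 -0.19] grip 0.91 gf 0.0 F [ 0.2 -0.5 -0.4]
100.76039667740187 ((666.9058837890625, 38.40911865234375), 18.263368606567383)
to (666.9058837890625, 38.40911865234375, 106, 4) offset [ 0.58 -0.   12.38] rot [-0.1  0.  -0.3]
```

>>> step_arm:
  plan:
    - {"offset": [0.6, 0, 3], "rot": [0, 0, 0], "gripper": 7.8}
    - {"offset": [0.6, 0, 6], "rot": [0, 0, 0], "gripper": 7.8}
    - {"offset": [0.6, 0, 9], "rot": [0, 0, 0], "gripper": 7.8}
    - {"offset": [0.6, 0, 9], "rot": [0, 0, 0], "gripper": 7.8}
    - {"offset": [0.6, 0, 9], "rot": [0, 0, 0], "gripper": 7.8}
    - {"offset": [0.6, 0, 9], "rot": [0, 0, 0], "gripper": 7.8}

```text
time_s: 40.5
eef_pos: [667.5, 39.4, 141.1]
ee_rot: [0.0, 0.683, 0.73, -0.0]
force: [-0.6, 0.4, 0.6]
grip_width: 0.915
grip_force: 0.0
```

```bash
python3 -c "
from look import *
st(); go(666.9,38.4,106,3.8)"
```

```text
t40.5 pos [667.5  39.4 141.1] yaw 3.80 q [-0.12  0.78  1.19 -0.    1.17 -0.18] grip 0.92 gf 0.0 F [-0.6  0.4  0.6]
to (666.9, 38.4, 106, 3.8) offset [-0.1  -0.07  3.51] rot [0. 0. 0.]
```

>>> step_arm:
  plan:
    - {"offset": [-0.1, -0.05, 1.5], "rot": [0, 0, 0], "gripper": 7.8}
    - {"offset": [-0.1, -0.05, 3], "rot": [0, 0, 0], "gripper": 7.8}
    - {"offset": [-0.1, -0.05, 3.5], "rot": [0, 0, 0], "gripper": 7.8}
    - {"offset": [-0.1, -0.05, 3.5], "rot": [0, 0, 0], "gripper": 6}
    - {"offset": [-0.1, -0.05, 3.5], "rot": [0, 0, 0], "gripper": 5.2}
    - {"offset": [-0.1, -0.05, 3.5], "rot": [0, 0, 0], "gripper": 4.2}
    - {"offset": [-0.1, -0.05, 3.5], "rot": [0, 0, 0], "gripper": 4.2}
    - {"offset": [-0.1, -0.05, 3.5], "rot": [0, 0, 0], "gripper": 4.2}
    - {"offset": [-0.1, -0.05, 3.5], "rot": [0, 0, 0], "gripper": 4.2}

```text
time_s: 41.4
eef_pos: [666.5, 38.7, 104.3]
ee_rot: [-0.001, 0.683, 0.73, -0.001]
force: [-0.1, -0.2, 3.9]
grip_width: 0.549
grip_force: 35.6
```

>>> step_arm:
  plan:
    - {"offset": [0, 0, -0.8], "rot": [0, 0, 0], "gripper": 4.2}
    - {"offset": [0, 0, -1.6], "rot": [0, 0, 0], "gripper": 4.2}
    - {"offset": [0, 0, -2.6], "rot": [0, 0, 0], "gripper": 4.2}
    - {"offset": [0, 0, -3.6], "rot": [0, 0, 0], "gripper": 4.2}
    - {"offset": [0, 0, -5], "rot": [0, 0, 0], "gripper": 4.2}
    - {"offset": [0, 0, -7], "rot": [0, 0, 0], "gripper": 4.2}
    - {"offset": [0, 0, -10], "rot": [0, 0, 0], "gripper": 4.2}
    - {"offset": [0, 0, -14], "rot": [0, 0, 0], "gripper": 4.2}
    - {"offset": [0, 0, -17], "rot": [0, 0, 0], "gripper": 4.2}
    - {"offset": [0, 0, -17], "rot": [0, 0, 0], "gripper": 4.2}
    - {"offset": [0, 0, -17], "rot": [0, 0, 0], "gripper": 4.2}

```text
time_s: 42.5
eef_pos: [666.6, 38.8, 274.3]
ee_rot: [-0.001, 0.683, 0.73, -0.001]
force: [-0.2, -0.0, -2.3]
grip_width: 0.545
grip_force: 35.3
```

```bash
python3 -c "
from look import *
cam('wrist'); st(); well(0,28,260)"
```

```text
t42.5 pos [666.4  38.8 273. ] yaw 3.82 q [-0.12  0.66  1.04 -0.    1.44 -0.18] grip 0.55 gf 35.3 F [-0.2 -0.1 -1.7]
to (np.float64(544.1108167809678), np.float64(-246.50666324176254), 260, -1.25) offset [-27.66 -14.1    1.37] rot [-0.3  0.   5.1]
```

>>> step_arm:
  plan:
    - {"offset": [-2.5, -1.3, 0], "rot": [0, 0, 0], "gripper": 4.2}
    - {"offset": [-6, -3.1, 0], "rot": [0, 0, 1], "gripper": 4.2}
    - {"offset": [-10, -5.1, 0], "rot": [0, 0, 2], "gripper": 4.2}
    - {"offset": [-14, -7.2, 0], "rot": [0, 0, 3], "gripper": 4.2}
    - {"offset": [-18, -9.2, 0], "rot": [0, 0, 4], "gripper": 4.2}
    - {"offset": [-22, -11.2, 0], "rot": [0, 0, 5.1], "gripper": 4.2}
    - {"offset": [-25.5, -13, 0.7], "rot": [0, 0, 5.1], "gripper": 4.2}
    - {"offset": [-27.5, -14.1, 1.4], "rot": [0, 0, 5.1], "gripper": 4.2}
    - {"offset": [-27.5, -14.1, 4], "rot": [0, 0, 5.1], "gripper": 4.2}
    - {"offset": [-27.5, -14.1, 4], "rot": [0, 0, 5.1], "gripper": 4.2}
    - {"offset": [-27.5, -14.1, 4], "rot": [0, 0, 5.1], "gripper": 4.2}
    - {"offset": [-27.5, -14.1, 4], "rot": [0, 0, 5.1], "gripper": 4.2}

```text
time_s: 43.75
eef_pos: [544.7, -244.6, 235.0]
ee_rot: [-0.001, 0.715, 0.7, -0.001]
force: [0.1, 0.8, -1.8]
grip_width: 0.546
grip_force: 35.5
```

```bash
python3 -c "
from look import *
cam('wrist'); st(); well(0,29,122.5)"
```

```text
t43.8 pos [ 544.7 -244.6  235.1] yaw -1.23 q [-0.62  0.53  1.36 -0.    1.25 -0.6 ] grip 0.55 gf 35.5 F [-0.1 -0.4 -1.8]
to (np.float64(544.1326316660022), np.float64(-245.50690121468264), 122.5, -1.25) offset [-0.08 -0.03 11.26] rot [-0.1  0.1  0. ]
```

>>> step_arm:
  plan:
    - {"offset": [-0.05, 0, 3], "rot": [0, 0, 0], "gripper": 4.2}
    - {"offset": [-0.05, 0, 6], "rot": [0, 0, 0], "gripper": 4.2}
    - {"offset": [-0.05, 0, 9], "rot": [0, 0, 0], "gripper": 4.2}
    - {"offset": [-0.05, 0, 10.5], "rot": [0, 0, 0], "gripper": 4.2}
    - {"offset": [-0.05, 0, 11], "rot": [0, 0, 0], "gripper": 4.2}
    - {"offset": [-0.05, 0, 11], "rot": [0, 0, 0], "gripper": 4.2}
    - {"offset": [-0.05, 0, 11], "rot": [0, 0, 0], "gripper": 4.2}

```text
time_s: 44.5
eef_pos: [544.4, -245.7, 125.5]
ee_rot: [-0.0, 0.715, 0.699, -0.001]
force: [0.5, 0.3, -0.9]
grip_width: 0.547
grip_force: 35.5
```

```bash
python3 -c "
from look import *
st(); well(0,29,122.5)"
```

```text
t44.5 pos [ 544.4 -245.7  125.5] yaw -1.26 q [-0.62  0.66  1.47 -0.    1.02 -0.6 ] grip 0.55 gf 35.5 F [ 0.5  0.3 -0.9]
to (np.float64(544.1326316660022), np.float64(-245.50690121468264), 122.5, -1.25) offset [ 0.02 -0.03  0.3 ] rot [-0.1  0.1 -0. ]
```

>>> step_arm:
  plan:
    - {"offset": [0, 0, 0.25], "rot": [0, 0, 0], "gripper": 4.2}
    - {"offset": [0, 0, 0.25], "rot": [0, 0, 0], "gripper": 4.2}
    - {"offset": [0, 0, 0.25], "rot": [0, 0, 0], "gripper": 5.2}
    - {"offset": [0, 0, 0.25], "rot": [0, 0, 0], "gripper": 6.2}
    - {"offset": [0, 0, 0.25], "rot": [0, 0, 0], "gripper": 7.4}
    - {"offset": [0, 0, 0.25], "rot": [0, 0, 0], "gripper": 7.4}
    - {"offset": [0, 0, -2], "rot": [0, 0, 0], "gripper": 7.4}
    - {"offset": [0, 0, -5], "rot": [0, 0, 0], "gripper": 7.4}
    - {"offset": [0, 0, -9], "rot": [0, 0, 0], "gripper": 7.4}
    - {"offset": [0, 0, -13], "rot": [0, 0, 0], "gripper": 7.4}
    - {"offset": [4, 0, -13.5], "rot": [0, 0, 0], "gripper": 7.4}
    - {"offset": [8, 0, -13.5], "rot": [0, 0, 0], "gripper": 7.4}

```text
time_s: 45.7
eef_pos: [546.2, -165.2, 260.7]
ee_rot: [0.0, 0.716, 0.699, -0.001]
force: [1.7, 0.4, -0.4]
grip_width: 0.866
grip_force: 0.0
```

>>> step_arm:
  plan:
    - {"offset": [4, -1, 0], "rot": [0, 0, 0], "gripper": 7.4}
    - {"offset": [8, -2, 0], "rot": [0, 0, 0], "gripper": 7.4}
    - {"offset": [12, -4, 0], "rot": [0, 0, 0], "gripper": 7.4}
    - {"offset": [16, -6, 0], "rot": [0, 0, 0], "gripper": 7.4}
    - {"offset": [20, -8, 0], "rot": [0, 0, 0], "gripper": 7.4}
    - {"offset": [24, -10, 0], "rot": [0, 0, 0], "gripper": 7.4}
    - {"offset": [28, -12, 0], "rot": [0, 0, 0], "gripper": 7.4}
    - {"offset": [30, -12, 0], "rot": [0, 0, 0], "gripper": 7.4}
    - {"offset": [30, -12, 0], "rot": [0, 0, 0], "gripper": 7.4}
    - {"offset": [30, -12, 0], "rot": [0, 0, 0], "gripper": 7.4}

```text
time_s: 46.7
eef_pos: [432.9, 136.8, 259.5]
ee_rot: [-0.001, 0.715, 0.699, -0.001]
force: [-0.1, -0.5, 0.2]
grip_width: 0.865
grip_force: 0.0
```

Run:
```python
from look import *
st(); c=cam('top'); placed(c); print([b for b in boxes(c)][:3])
i=c['color'][170:350,240:510,::-1]; cv2.imwrite('pics/end.png',cv2.resize(i,(795,530),interpolation=cv2.INTER_CUBIC))
```

```text
t46.7 pos [432.9 136.8 259.5] yaw -1.24 q [ 0.05  0.2   1.77 -0.    1.18  0.07] grip 0.86 gf 0.0 F [-0.1 -0.5  0.2]
placed 629.0 -243.9 [166.1  55.8] 88.6
placed 547.6 -317.9 [167.3 221.4] 89.4
placed 513.6 -185.7 [ 55.9 164.4] 89.4
[(661.683837890625, 99.11360931396484, 189.8286895751953, 66.64421081542969, 94.19277667999268, np.float64(26.88730098450617))]
```

View pics/end.png

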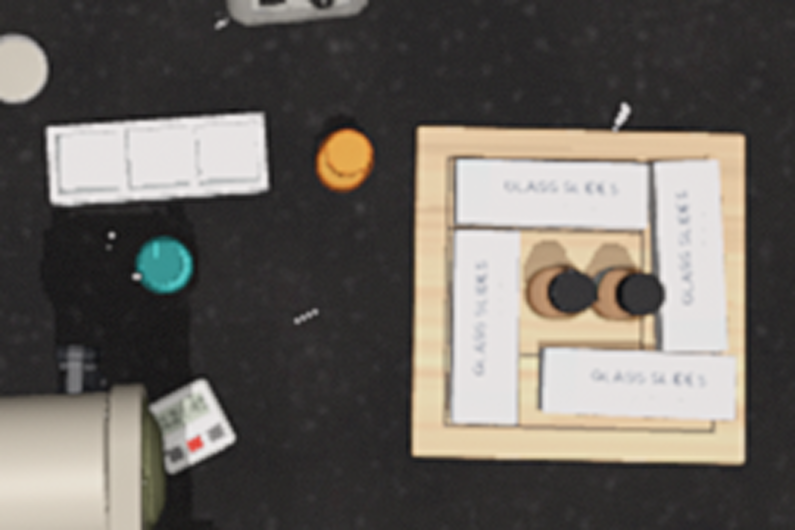

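The bottles stand upright, but box C has been knocked: its centre is at about (637,383), and D (690,255) is twisted by it. I'll put both back after a closer look.

```bash
python3 -c "
from look import *
st(); go(490,-235,300,-1.25)"
```

```text
t46.8 pos [433.1 136.4 259.4] yaw -1.30 q [ 0.05  0.2   1.77 -0.    1.18  0.07] grip 0.87 gf 0.0 F [-0.  -0.   0.4]
to (490, -235, 300, -1.25) offset [-37.     6.52  -4.06] rot [-0.2  0.  -0.1]
```

>>> step_arm:
  plan:
    - {"offset": [-4, 0.7, -1], "rot": [0, 0, 0], "gripper": 7.4}
    - {"offset": [-8, 1.4, -2], "rot": [0, 0, 0], "gripper": 7.4}
    - {"offset": [-12, 2.1, -3], "rot": [0, 0, 0], "gripper": 7.4}
    - {"offset": [-16, 2.8, -4], "rot": [0, 0, 0], "gripper": 7.4}
    - {"offset": [-20, 3.5, -4], "rot": [0, 0, 0], "gripper": 7.4}
    - {"offset": [-24, 4.2, -4], "rot": [0, 0, 0], "gripper": 7.4}
    - {"offset": [-28, 5, -4], "rot": [0, 0, 0], "gripper": 7.4}
    - {"offset": [-32, 5.8, -4], "rot": [0, 0, 0], "gripper": 7.4}
    - {"offset": [-36, 6.5, -4], "rot": [0, 0, 0], "gripper": 7.4}
    - {"offset": [-37, 6.5, -4], "rot": [0, 0, 0], "gripper": 7.4}
    - {"offset": [-37, 6.5, -4], "rot": [0, 0, 0], "gripper": 7.4}
    - {"offset": [-37, 6.5, -4], "rot": [0, 0, 0], "gripper": 7.4}

```text
time_s: 47.95
eef_pos: [489.3, -233.9, 299.3]
ee_rot: [-0.001, 0.715, 0.699, -0.001]
force: [-0.2, -0.2, -0.5]
grip_width: 0.869
grip_force: 0.0
```

```bash
cat > fix.py <<'E'
from look import *
def tops(c,er=5):
    P=cloud(c); hsv=cv2.cvtColor(c['color'],cv2.COLOR_RGB2HSV); z=P[...,2]
    m=((abs(z-50)<5)&(P[...,1]<-130)&(P[...,1]>-440)&(P[...,0]<700)&(P[...,0]>390)).astype(np.uint8)
    m=cv2.erode(m,np.ones((er,er)),borderValue=0); n,l,s,_=cv2.connectedComponentsWithStats(m)
    for i in range(1,n):
        if s[i,4]>400:
            k=cv2.dilate((l==i).astype(np.uint8),np.ones((er,er)))
            (x,y),d,t=cv2.minAreaRect(onplane(c,np.argwhere(k>0)[:,::-1],50)[:,:2].astype(np.float32))
            p=((x+1j*y)-C@[1,1j])*np.exp(-1j*np.radians(Y))
            print('top',round(x,1),round(y,1),np.round(d,1),round(t,1),'pallet uv',np.round(p,1),s[i,:4])
E
python3 - <<'E'
from fix import *
cam('wrist'); st(); c=cam('wrist'); save(c,'w8'); tops(c)
E
```

```text
t48.0 pos [ 489.5 -233.4  299.4] yaw -1.25 q [-0.66  0.36  1.45 -0.    1.34 -0.64] grip 0.87 gf 0.0 F [ 0.7 -0.6  0.2]
top 514.8 -187.2 [ 54.6 164.9] 88.8 pallet uv (-30.6+86.6j) [244 115 218  70]
top 629.1 -245.5 [164.8  56.8] 88.7 pallet uv (85+30.9j) [452 116  92 197]
top 511.5 -319.7 [166.1 146.3] 88.0 pallet uv (-31-45.9j) [262 215 162 173]
top 636.8 -358.6 [43.6 51.2] 1.4 pallet uv (95.1-82j) [468 321  46  47]
```

View pics/w8.png

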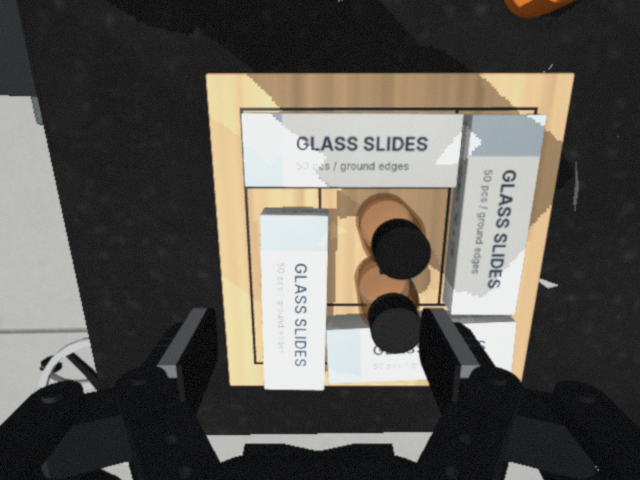

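Upright bottles have caps at (401,249) and (393,322). C's top face has corners at about (263,213), (328,214), (324,389) and (264,390). D lies at the bottom, with corners at about (328,330), (514,320), (516,374) and (329,383).

Run:
```python
from fix import *
c=cam('wrist'); a=np.exp(-1j*np.radians(Y))
for n,px in (('C',[(263,213),(328,214),(324,389),(264,390)]),('D',[(328,330),(514,320),(516,374),(329,383)])):
    w=onplane(c,px,50)[:,:2]@[1,1j]; p=(w-C@[1,1j])*a; print(n,'world',w.mean().round(1),'uv',p.round(1),p.mean().round(1),'sides',abs(np.roll(p,-1)-p).round(1))
    e=(p[1]-p[2]) if n=='C' else (p[1]-p[0]); print(' long angle rel pallet',np.degrees(np.angle(e)).round(2))
# caps
P=cloud(c)
q=((P[...,2]>108)&(P[...,2]<128)&(c['depth']>0)&(abs(P[...,0]-543)<60)&(abs(P[...,1]+274)<60))
n,l,s,_=cv2.connectedComponentsWithStats(q.astype(np.uint8))
for i in range(1,n):
    if s[i,4]>200:
        r=cv2.minEnclosingCircle(onplane(c,np.argwhere(l==i)[:,::-1],118)[:,:2].astype(np.float32)); print('cap',r,(((r[0][0]+1j*r[0][1])-C@[1,1j])*a).round(1))
tops(cam('top'),3)
```

```text
C world (466.8-318.7j) uv [ -99.7 +37.7j  -47.8 +37.j   -50.1-128.5j -105.3-129.8j] (-75.7-45.9j) sides [ 51.9 165.5  55.2 167.6]
 long angle rel pallet 89.2
D world (577.7-364.8j) uv [-47.  -67.4j 113.9 -57.1j 123.5-111.7j -45.6-122.j ] (36.2-89.6j) sides [161.2  55.5 169.4  54.6]
 long angle rel pallet 3.65
cap ((542.9312744140625, -245.18768310546875), 19.46430015563965) (-1.2+29.3j)
cap ((541.1668090820312, -300.4839172363281), 20.414134979248047) (-1.8-26j)
top 629.4 -244.0 [161.2  55.1] 88.9 pallet uv (85.2+32.4j) [396 225  62  21]
top 514.6 -185.7 [ 55.8 162.4] 89.4 pallet uv (-30.9+88.1j) [394 249  21  63]
```

```bash
cat >> t.py <<'E'
def guv(u,v,z,yaw):
    p=(u+1j*v)*np.exp(1j*np.radians(Y)); go(round(C[0]+p.real,1),round(C[1]+p.imag,1),z,Y+yaw)
E
python3 -c "
from fix import *
st(); guv(-76,1,180,-0.6)"
```

```text
t48.1 pos [ 489.7 -233.3  299.6] yaw -1.20 q [-0.66  0.36  1.45 -0.    1.34 -0.64] grip 0.87 gf 0.0 F [-0.9  0.2  0.3]
to (np.float64(467.5), np.float64(-271.8), 180, -1.85) offset [-3.89 -2.1  11.97] rot [-0.2  0.   0.6]
```

>>> step_arm:
  plan:
    - {"offset": [-3.9, -2.1, 0], "rot": [0, 0, 0.6], "gripper": 6.7}
    - {"offset": [-3.9, -2.1, 3], "rot": [0, 0, 0.6], "gripper": 6.7}
    - {"offset": [-3.9, -2.1, 7], "rot": [0, 0, 0.6], "gripper": 6.7}
    - {"offset": [-3.9, -2.1, 10], "rot": [0, 0, 0.6], "gripper": 6.7}
    - {"offset": [-3.9, -2.1, 12], "rot": [0, 0, 0.6], "gripper": 6.7}
    - {"offset": [-3.9, -2.1, 12], "rot": [0, 0, 0.6], "gripper": 6.7}
    - {"offset": [-3.9, -2.1, 12], "rot": [0, 0, 0.6], "gripper": 6.7}
    - {"offset": [-3.9, -2.1, 12], "rot": [0, 0, 0.6], "gripper": 6.7}
  squeeze: 35

```text
time_s: 48.95
eef_pos: [468.0, -273.0, 181.0]
ee_rot: [0.0, 0.718, 0.696, -0.001]
force: [-0.0, -0.5, 0.2]
grip_width: 0.787
grip_force: 0.0
```

```bash
python3 -c "
from fix import *
cam('wrist'); st(); guv(-76,1,103,-0.6)"
```

```text
t49.0 pos [ 467.9 -273.   180.9] yaw -1.86 q [-0.74  0.48  1.6  -0.    1.06 -0.71] grip 0.78 gf 0.0 F [-0.4  0.1 -0.6]
to (np.float64(467.5), np.float64(-271.8), 103, -1.85) offset [ 0.13 -0.03  7.79] rot [-0.1  0.1 -0. ]
```

>>> step_arm:
  plan:
    - {"offset": [0.1, -0.05, 2], "rot": [0, 0, 0], "gripper": 6.7}
    - {"offset": [0.1, -0.05, 4], "rot": [0, 0, 0], "gripper": 6.7}
    - {"offset": [0.1, -0.05, 6], "rot": [0, 0, 0], "gripper": 6.7}
    - {"offset": [0.1, -0.05, 7.5], "rot": [0, 0, 0], "gripper": 6.7}
    - {"offset": [0.1, -0.05, 7.7], "rot": [0, 0, 0], "gripper": 6.7}
    - {"offset": [0.1, -0.05, 7.7], "rot": [0, 0, 0], "gripper": 5}
    - {"offset": [0.1, -0.05, 7.7], "rot": [0, 0, 0], "gripper": 5}
    - {"offset": [0.1, -0.05, 7.7], "rot": [0, 0, 0], "gripper": 5}
    - {"offset": [0.1, -0.05, 7.7], "rot": [0, 0, 0], "gripper": 5}

```text
time_s: 49.9
eef_pos: [467.0, -272.0, 103.4]
ee_rot: [-0.0, 0.719, 0.695, -0.001]
force: [-0.0, 1.1, 5.5]
grip_width: 0.637
grip_force: 39.6
```

```bash
python3 -c "
from fix import *
st(); guv(-86.5,1+14.5,103,0)"
```

```text
t49.9 pos [ 467.  -272.   103.4] yaw -1.87 q [-0.74  0.59  1.66 -0.    0.89 -0.71] grip 0.64 gf 39.6 F [-0.   1.1  5.5]
to (np.float64(457.4), np.float64(-257.1), 103, -1.25) offset [ 1.46 -1.01  0.04] rot [-0.1  0.1 -0.6]
```

>>> step_arm:
  plan:
    - {"offset": [0, -0.5, -0.05], "rot": [0, 0, -0.3], "gripper": 5}
    - {"offset": [0, -1, -0.05], "rot": [0, 0, -0.6], "gripper": 5}
    - {"offset": [0.5, -1, -0.05], "rot": [0, 0, -0.6], "gripper": 5}
    - {"offset": [1, -1, -0.05], "rot": [0, 0, -0.6], "gripper": 5}
    - {"offset": [1.45, -1, -0.05], "rot": [0, 0, -0.6], "gripper": 5}
    - {"offset": [1.45, -1, -0.05], "rot": [0, 0, -0.6], "gripper": 5}
    - {"offset": [1.45, -1, -0.05], "rot": [0, 0, -0.6], "gripper": 5}
    - {"offset": [1.45, -1, -0.05], "rot": [0, 0, -0.6], "gripper": 5}

```text
time_s: 50.7
eef_pos: [457.4, -256.6, 103.4]
ee_rot: [-0.001, 0.715, 0.699, -0.001]
force: [-0.3, -1.6, 7.6]
grip_width: 0.637
grip_force: 39.9
```

```bash
python3 -c "
from fix import *
st(); guv(-86.5,1+14.5,103,0)"
```

```text
t50.7 pos [ 457.4 -256.6  103.4] yaw -1.26 q [-0.73  0.56  1.71 -0.    0.87 -0.71] grip 0.64 gf 39.9 F [-0.3 -1.6  7.6]
to (np.float64(457.4), np.float64(-257.1), 103, -1.25) offset [-0.05  0.    0.04] rot [-0.2  0.  -0. ]
```

>>> step_arm:
  plan:
    - {"offset": [0, 0, 0], "rot": [0, 0, 0], "gripper": 6.7}
    - {"offset": [0, 0, 0], "rot": [0, 0, 0], "gripper": 6.7}
    - {"offset": [0, 0, 0], "rot": [0, 0, 0], "gripper": 6.7}
    - {"offset": [0, 0, -2], "rot": [0, 0, 0], "gripper": 6.7}
    - {"offset": [0, 0, -6], "rot": [0, 0, 0], "gripper": 6.7}
    - {"offset": [0, 0, -10], "rot": [0, 0, 0], "gripper": 6.7}
    - {"offset": [0, 0, -14], "rot": [0, 0, 0], "gripper": 6.7}
    - {"offset": [0, 0, -18], "rot": [0, 0, 0], "gripper": 6.7}
    - {"offset": [-2, 3, -19], "rot": [0, 0, -8], "gripper": 6.7}
    - {"offset": [-4, 6, -19], "rot": [0, 0, -16], "gripper": 6.7}
    - {"offset": [-5, 9, -19], "rot": [0, 0, -24], "gripper": 6.7}
    - {"offset": [-6, 11, -19], "rot": [0, 0, -32], "gripper": 6.7}

```text
time_s: 51.9
eef_pos: [567.8, -319.6, 291.8]
ee_rot: [-0.002, 0.492, 0.871, -0.001]
force: [-0.3, -0.5, -0.6]
grip_width: 0.787
grip_force: 0.0
```

>>> step_arm:
  plan:
    - {"offset": [0, 0, 0], "rot": [0, 0, -8], "gripper": 6.7}
    - {"offset": [0, 0, 0], "rot": [0, 0, -16], "gripper": 6.7}
    - {"offset": [0, 0, 0], "rot": [0, 0, -24], "gripper": 6.7}
    - {"offset": [0, 0, 0], "rot": [0, 0, -32], "gripper": 6.7}
    - {"offset": [0, 0, 0], "rot": [0, 0, -40], "gripper": 6.7}
    - {"offset": [0, 0, 0], "rot": [0, 0, -48], "gripper": 6.7}
    - {"offset": [0, 0, 0], "rot": [0, 0, -55], "gripper": 6.7}
    - {"offset": [0, 0, 0], "rot": [0, 0, -58], "gripper": 6.7}
    - {"offset": [0, 0, 0], "rot": [0, 0, -58], "gripper": 6.7}
    - {"offset": [0, 0, 0], "rot": [0, 0, -58], "gripper": 6.7}

```text
time_s: 52.9
eef_pos: [566.4, -319.3, 292.3]
ee_rot: [-0.002, 0.012, 1.0, 0.0]
force: [0.1, 0.1, 0.3]
grip_width: 0.783
grip_force: 0.0
```

Run:
```python
from fix import *
cam('wrist'); st(); c=cam('wrist'); save(c,'w9'); tops(c)
guv(40,-86.5,200,90)
```

```text
t53.0 pos [ 566.5 -319.3  292.3] yaw 88.65 q [-0.69  0.61  1.08 -0.    1.45 -2.24] grip 0.78 gf 0.0 F [ 0.4 -0.3  0.2]
top 455.8 -303.3 [164.9  55.2] 89.0 pallet uv (-87-30.7j) [219  17 237  83]
top 514.1 -188.1 [ 56.8 164.1] 88.7 pallet uv (-31.3+85.8j) [448  19 100 226]
top 575.5 -364.8 [164.9  55.6] 1.7 pallet uv (33.9-89.5j) [215 118  85 202]
top 628.0 -245.5 [164.9  56.1] 88.7 pallet uv (83.8+30.8j) [311 254 201  60]
to (np.float64(581.6), np.float64(-361.9), 200, 88.75) offset [-1.65 -4.22  9.24] rot [-0.  -0.2 -0.1]
```

View pics/w9.png

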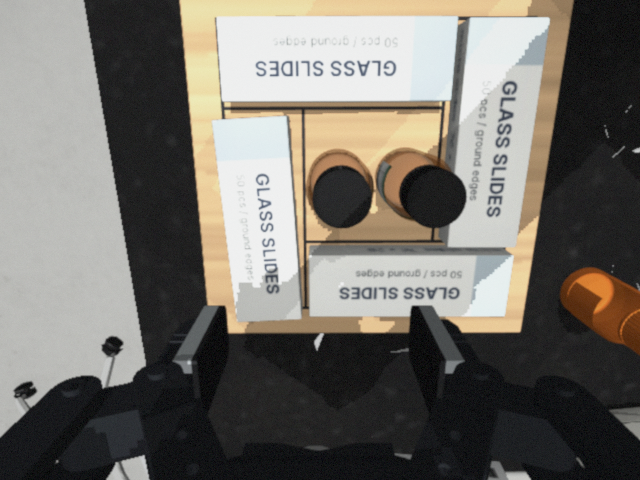

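C is back in its outline at uv (-87,-31). D's centre is at uv (34,-89.5), turned by 3°. Since the bottle leaves little room on the inner side, I'll push D square from the outside, with both open fingers laid along its outer face.

```bash
python3 -c "
from fix import *
st(); guv(33,-155,230,0)"
```

```text
t53.0 pos [ 566.5 -319.3  292.4] yaw 88.66 q [-0.69  0.61  1.08 -0.    1.45 -2.24] grip 0.79 gf 0.0 F [ 0.6 -0.  -0.3]
to (np.float64(573.1), np.float64(-430.2), 230, -1.25) offset [ -0.95 -11.07   6.24] rot [-0.2 -0.2 89.9]
```

>>> step_arm:
  plan:
    - {"offset": [-0.1, -1, 0], "rot": [0, 0, 8], "gripper": 8}
    - {"offset": [-0.2, -2, 0], "rot": [0, 0, 16], "gripper": 8}
    - {"offset": [-0.3, -4, 0], "rot": [0, 0, 24], "gripper": 8}
    - {"offset": [-0.4, -6, 0], "rot": [0, 0, 32], "gripper": 8}
    - {"offset": [-0.5, -8, 0], "rot": [0, 0, 40], "gripper": 8}
    - {"offset": [-0.7, -10, 0], "rot": [0, 0, 48], "gripper": 8}
    - {"offset": [-0.9, -11, 0], "rot": [0, 0, 56], "gripper": 8}
    - {"offset": [-0.9, -11, 0], "rot": [0, 0, 64], "gripper": 8}
    - {"offset": [-0.9, -11, 1], "rot": [0, 0, 72], "gripper": 8}
    - {"offset": [-0.9, -11, 3], "rot": [0, 0, 80], "gripper": 8}
    - {"offset": [-0.9, -11, 6], "rot": [0, 0, 87], "gripper": 8}
    - {"offset": [-0.9, -11, 6], "rot": [0, 0, 89.9], "gripper": 8}

```text
time_s: 54.2
eef_pos: [572.0, -428.8, 227.7]
ee_rot: [-0.005, 0.716, 0.698, -0.001]
force: [0.3, 0.3, -0.9]
grip_width: 0.937
grip_force: 0.0
```

>>> step_arm:
  plan:
    - {"offset": [0, 0, 3], "rot": [0, 0, 0], "gripper": 8}
    - {"offset": [0, 0, 6], "rot": [0, 0, 0], "gripper": 8}
    - {"offset": [0, 0, 8], "rot": [0, 0, 0], "gripper": 8}
    - {"offset": [0, 0, 8], "rot": [0, 0, 0], "gripper": 8}
    - {"offset": [0, 0, 8], "rot": [0, 0, 0], "gripper": 8}
    - {"offset": [0, 0, 8], "rot": [0, 0, 0], "gripper": 8}

```text
time_s: 54.8
eef_pos: [572.9, -430.0, 154.5]
ee_rot: [0.0, 0.714, 0.7, -0.001]
force: [-0.7, -0.3, -0.8]
grip_width: 0.937
grip_force: 0.0
```

```bash
python3 -c "
from fix import *
cam('wrist'); st(); guv(33,-148,95,0)"
```

```text
t54.9 pos [ 572.9 -430.   154.4] yaw -1.19 q [-0.81  0.87  0.98 -0.    1.29 -0.78] grip 0.93 gf 0.0 F [-0.7 -0.1  0.2]
to (np.float64(573.3), np.float64(-423.2), 95, -1.25) offset [0.69 0.03 5.94] rot [-0.1  0.1  0.1]
```

>>> step_arm:
  plan:
    - {"offset": [0, 0, 3], "rot": [0, 0, 0], "gripper": 8}
    - {"offset": [0, 0, 5], "rot": [0, 0, 0], "gripper": 8}
    - {"offset": [0, 0, 6], "rot": [0, 0, 0], "gripper": 8}
    - {"offset": [0, 0, 6], "rot": [0, 0, 0], "gripper": 8}
    - {"offset": [0.8, 0, 6], "rot": [0, 0, 0], "gripper": 8}
    - {"offset": [1.5, 0, 6], "rot": [0, 0, 0], "gripper": 8}
    - {"offset": [2, 0, 6], "rot": [0, 0, 0], "gripper": 8}
    - {"offset": [2.3, 0, 6], "rot": [0, 0, 0], "gripper": 8}
    - {"offset": [2.6, 0, 6], "rot": [0, 0, 0], "gripper": 8}
    - {"offset": [2.75, 0, 6], "rot": [0, 0, 0], "gripper": 8}
    - {"offset": [2.75, 0, 6], "rot": [0, 0, 0], "gripper": 8}
    - {"offset": [2.75, 0, 6], "rot": [0, 0, 0], "gripper": 8}

```text
time_s: 56.05
eef_pos: [572.9, -402.1, 92.5]
ee_rot: [-0.001, 0.714, 0.7, -0.001]
force: [0.4, -0.6, 0.2]
grip_width: 0.932
grip_force: 0.3
```

```bash
cat > dchk.py <<'E'
from fix import *
cam('wrist'); st(); c=cam('wrist'); tops(c); guv(33,-125,95,0)
E
python3 dchk.py; python3 -c "
from fix import *
c=cam('wrist'); save(c,'w10')"
```

```text
t56.1 pos [ 572.8 -402.1   92.4] yaw -1.19 q [-0.78  0.9   1.09 -0.    1.15 -0.76] grip 0.94 gf 0.3 F [ 0.6 -1.3  1.1]
top 627.7 -314.4 [27.2 56. ] 88.8 pallet uv (85-38.1j) [418   2 220 114]
top 576.6 -373.9 [ 79.3 164.9] 89.5 pallet uv (35.3-98.7j) [ 28 145 607 247]
top 483.9 -369.6 [36.7  9.3] 75.7 pallet uv (-57.5-96.3j) [  2 215  28 108]
to (np.float64(573.8), np.float64(-400.2), 95, -1.25) offset [ 0.2   0.09 -0.26] rot [-0.2  0.   0.1]
```

View pics/w10.png

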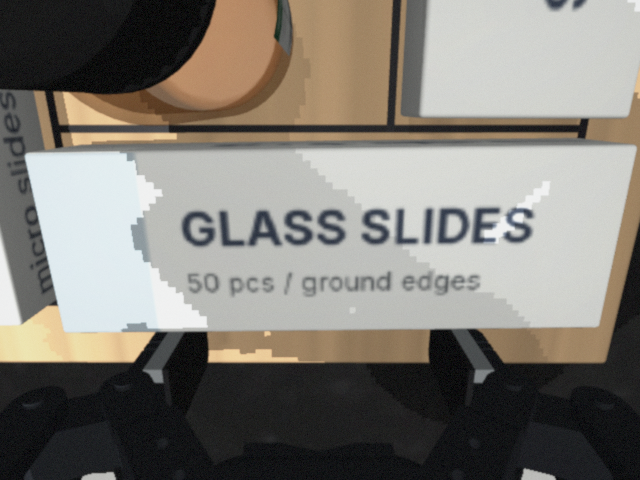

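D is now nearly square, with its inner edge running from (28,152) to (635,143) and the inner outline line at row 129.

```bash
cat > uv.py <<'E'
from fix import *
def uv(c,px,z): return ((onplane(c,px,z)[:,:2]@[1,1j]-C@[1,1j])*np.exp(-1j*np.radians(Y))).round(1)
E
python3 - <<'E'
from uv import *
c=cam('wrist'); st()
print('top corners',uv(c,[(28,153),(635,144),(600,326),(66,331)],50))
print('line v=-55',uv(c,[(62,129),(390,129),(582,129)],22),'corner u=55 at', uv(c,[(391,128)],22),'u118',uv(c,[(583,130)],22),'u-55',uv(c,[(60,129)],22))
E
```

```text
t56.2 pos [ 572.8 -402.2   92.4] yaw -1.18 q [-0.78  0.9   1.09 -0.    1.15 -0.76] grip 0.94 gf 0.3 F [ 1.  -1.2 -0.5]
top corners [-46.6 -61.3j 116.5 -58.6j 118.4-113.2j -46.2-115.5j]
line v=-55 [-53.1-56.3j  55.5-56.1j 118.7-56.j ] corner u=55 at [55.8-55.8j] u118 [119.1-56.3j] u-55 [-53.8-56.3j]
```

D's v and angle are good now, but u is about 3 mm high. The end face is out of reach, so I'll press lightly on the lid with closed fingertips and drag it back.

>>> step_arm:
  plan:
    - {"offset": [-0.6, 0, 0], "rot": [0, 0, 0], "gripper": 8}
    - {"offset": [-1.2, 0, -1], "rot": [0, 0, 0], "gripper": 8}
    - {"offset": [-1.2, 0, -4], "rot": [0, 0, 0], "gripper": 4}
    - {"offset": [-1.2, 0, -8], "rot": [0, 0, 0], "gripper": 0}
    - {"offset": [-0.5, 0, -8], "rot": [0, 0, 0], "gripper": 0}
    - {"offset": [2, 0, -8], "rot": [0, 0, 0], "gripper": 0}
    - {"offset": [4, 0, -8], "rot": [0, 0, 0], "gripper": 0}
    - {"offset": [4, 0, -8], "rot": [0, 0, 0], "gripper": 0}
    - {"offset": [4, 0, -8], "rot": [0, 0, 0], "gripper": 0}
    - {"offset": [4, 0, -8], "rot": [0, 0, 0], "gripper": 0}

```text
time_s: 57.25
eef_pos: [573.9, -363.1, 172.7]
ee_rot: [-0.001, 0.715, 0.7, -0.001]
force: [-0.1, -0.4, 0.5]
grip_width: -0.002
grip_force: 0.0
```

```bash
python3 -c "
from fix import *
cam('wrist'); st(); guv(36,-86,124,0)"
```

```text
t57.3 pos [ 573.8 -363.1  172.6] yaw -1.23 q [-0.74  0.77  1.12 -0.    1.25 -0.71] grip 0.00 gf 0.0 F [ 0.9 -0.5  0.6]
to (np.float64(577.6), np.float64(-361.3), 124, -1.25) offset [0.2  0.39 4.86] rot [-0.2  0.   0. ]
```

>>> step_arm:
  plan:
    - {"offset": [0.1, 0.3, 2], "rot": [0, 0, 0], "gripper": 0}
    - {"offset": [0.1, 0.3, 4], "rot": [0, 0, 0], "gripper": 0}
    - {"offset": [0.1, 0.3, 4.7], "rot": [0, 0, 0], "gripper": 0}
    - {"offset": [0.1, 0.3, 4.9], "rot": [0, 0, 0], "gripper": 0}
    - {"offset": [0.1, 0.3, 5.1], "rot": [0, 0, 0], "gripper": 0}
    - {"offset": [0.1, 0.3, 5.1], "rot": [0, 0, 0], "gripper": 0}
    - {"offset": [0.1, 0.3, 5.1], "rot": [0, 0, 0], "gripper": 0}

```text
time_s: 58.0
eef_pos: [577.0, -361.7, 122.7]
ee_rot: [-0.0, 0.714, 0.7, -0.001]
force: [-1.5, -1.2, 3.6]
grip_width: 0.001
grip_force: 1.8
```

>>> step_arm:
  plan:
    - {"offset": [0, 0, 0.2], "rot": [0, 0, 0], "gripper": 0}
    - {"offset": [0, 0, 0.3], "rot": [0, 0, 0], "gripper": 0}
    - {"offset": [0, 0, 0.3], "rot": [0, 0, 0], "gripper": 0}
    - {"offset": [0, -0.1, 0.3], "rot": [0, 0, 0], "gripper": 0}
    - {"offset": [0, -0.2, 0.3], "rot": [0, 0, 0], "gripper": 0}
    - {"offset": [0, -0.3, 0.3], "rot": [0, 0, 0], "gripper": 0}
    - {"offset": [0, -0.35, 0.3], "rot": [0, 0, 0], "gripper": 0}
    - {"offset": [0, -0.35, 0.3], "rot": [0, 0, 0], "gripper": 0}

```text
time_s: 58.8
eef_pos: [576.0, -361.5, 122.6]
ee_rot: [0.004, 0.714, 0.7, 0.0]
force: [8.6, 1.5, 14.4]
grip_width: -0.001
grip_force: 7.0
```

Run:
```python
from uv import *
cam('wrist'); st(); c=cam('wrist'); tops(c,3); cv2.imwrite('pics/w11.png',c['color'][...,::-1])
```

```text
t58.9 pos [ 576.  -361.5  122.7] yaw -1.16 q [-0.73  0.82  1.17  0.    1.15 -0.71] grip 0.00 gf 7.0 F [ 7.7  2.  14.1]
top 481.8 -322.0 [140.   35.9] 75.7 pallet uv (-60.6-48.8j) [  1   1  91 375]
top 628.4 -290.8 [74.2 56.1] 88.8 pallet uv (85.2-14.5j) [383   1 190 230]
top 576.8 -361.3 [ 56.9 164.9] 89.6 pallet uv (35.2-86.1j) [104 246 437 135]
```

>>> step_arm:
  plan:
    - {"offset": [0, -0.1, 0], "rot": [0, 0, 0], "gripper": 0}
    - {"offset": [0, -0.2, 0], "rot": [0, 0, 0], "gripper": 0}
    - {"offset": [0, -0.3, 0], "rot": [0, 0, 0], "gripper": 0}
    - {"offset": [0, -0.4, 0], "rot": [0, 0, 0], "gripper": 0}
    - {"offset": [0, -0.4, 0], "rot": [0, 0, 0], "gripper": 0}

```text
time_s: 59.4
eef_pos: [571.9, -361.9, 122.7]
ee_rot: [0.004, 0.714, 0.7, 0.0]
force: [8.7, 1.2, 12.7]
grip_width: 0.003
grip_force: 6.6
```

Run:
```python
from uv import *
cam('wrist'); st(); c=cam('wrist'); tops(c,3)
```

```text
t59.5 pos [ 571.9 -361.9  122.6] yaw -1.17 q [-0.74  0.81  1.18 -0.    1.14 -0.72] grip -0.00 gf 6.7 F [ 8.2 -0.  12.9]
top 479.8 -322.2 [140.5  39.8] 75.6 pallet uv (-62.6-49.1j) [  1   1 101 374]
top 628.4 -291.2 [73.8 56.1] 88.8 pallet uv (85.2-14.8j) [394   1 193 229]
top 576.8 -361.4 [ 56.8 164.9] 89.6 pallet uv (35.2-86.2j) [113 245 439 135]
```

>>> step_arm:
  plan:
    - {"offset": [0, 0, -1], "rot": [0, 0, 0], "gripper": 0}
    - {"offset": [0, 0, -4], "rot": [0, 0, 0], "gripper": 0}
    - {"offset": [0, 0, -8], "rot": [0, 0, 0], "gripper": 0}
    - {"offset": [0, 0, -12], "rot": [0, 0, 0], "gripper": 0}
    - {"offset": [2, -3, -14], "rot": [0, 0, 0], "gripper": 0}
    - {"offset": [6, -5, -14], "rot": [0, 0, 0], "gripper": 0}
    - {"offset": [10, -7, -14], "rot": [0, 0, 0], "gripper": 0}
    - {"offset": [14, -9, -14], "rot": [0, 0, 0], "gripper": 0}
    - {"offset": [18, -11, -14], "rot": [0, 0, 0], "gripper": 0}
    - {"offset": [22, -13, -14], "rot": [0, 0, 0], "gripper": 0}
    - {"offset": [26, -13, -14], "rot": [0, 0, 0], "gripper": 0}
    - {"offset": [30, -13, -14], "rot": [0, 0, 0], "gripper": 0}

```text
time_s: 60.7
eef_pos: [445.2, -57.0, 259.5]
ee_rot: [-0.001, 0.715, 0.699, -0.001]
force: [0.5, 0.6, 0.7]
grip_width: 0.002
grip_force: 0.0
```

Run:
```python
from uv import *
c=cam('top'); st(); tops(c,3); placed(c); i=c['color'][205:335,372:502,::-1]; cv2.imwrite('pics/end2.png',cv2.resize(i,(598,598),interpolation=cv2.INTER_CUBIC))
```

```text
t60.8 pos [445.  -52.6 259.4] yaw -1.05 q [-0.38  0.19  1.78  0.    1.18 -0.36] grip 0.00 gf 0.0 F [0.9 3.9 1.4]
top 629.1 -244.1 [165.5  55.6] 88.5 pallet uv (84.9+32.2j) [395 225  64  21]
top 575.8 -360.7 [ 53.7 163.6] 89.1 pallet uv (34.2-85.5j) [463 225  20  63]
top 518.6 -185.8 [ 55.8 154.3] 89.4 pallet uv (-26.8+88.2j) [394 249  21  60]
top 455.7 -301.5 [162.2  55.1] 88.8 pallet uv (-87.2-28.9j) [419 293  63  22]
placed 629.0 -244.1 [165.6  55.8] 88.6
placed 576.0 -359.5 [ 56.3 164. ] 89.1
placed 513.7 -185.6 [ 55.9 164.4] 89.4
placed 455.8 -300.3 [164.5  55.4] 88.8
```

View pics/end2.png

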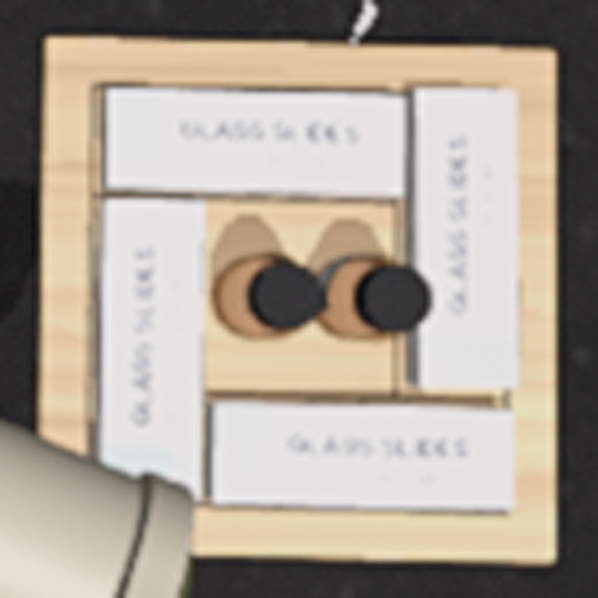

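D is still about 3 mm high in u by the top view, while the other boxes and both bottles are fine. I'll push its far end back with closed fingers tilted outward.

```bash
cat >> t.py <<'E'
def gt(u,v,z,tilt):
    s=sense(); q=s['ee_rot']; A=R.from_quat([q[1],q[2],q[3],q[0]]); a=np.radians(Y); p=(u+1j*v)*np.exp(1j*a)
    ty=np.array([np.cos(a),np.sin(a),0]); tz=np.array([0,0,-1.])
    B=R.from_matrix(np.c_[np.cross(ty,tz),ty,tz])*R.from_rotvec([np.radians(tilt),0,0])
    o=A.inv().apply(np.array([C[0]+p.real,C[1]+p.imag,z])-s['eef_pos'])/10
    pc=((s['eef_pos'][0]+1j*s['eef_pos'][1])-C@[1,1j])*np.exp(-1j*a)
    print('now uv',pc.round(1),'z',s['eef_pos'][2].round(1),'offset',o.round(2),'rot',np.degrees((A.inv()*B).as_rotvec()).round(1),'ztool',B.as_matrix()[:,2].round(2))
E
python3 -c "
from fix import *
st(); gt(122,-86,220,-25)"
```

```text
t60.8 pos [445.  -52.6 259.4] yaw -1.05 q [-0.38  0.19  1.78  0.    1.18 -0.36] grip 0.00 gf 0.0 F [0.9 3.9 1.4]
now uv (-103.4+219.7j) z 259.4 offset [-30.66  22.44   3.81] rot [-25.2  -0.1   0.2] ztool [ 0.42 -0.01 -0.91]
```

>>> step_arm:
  plan:
    - {"offset": [-3, 2.2, 0], "rot": [-2, 0, 0], "gripper": 0}
    - {"offset": [-6, 4.4, 0], "rot": [-4, 0, 0], "gripper": 0}
    - {"offset": [-9, 6.6, 0], "rot": [-7, 0, 0], "gripper": 0}
    - {"offset": [-12, 8.8, 0], "rot": [-10, 0, 0], "gripper": 0}
    - {"offset": [-15, 11, 0], "rot": [-13, 0, 0], "gripper": 0}
    - {"offset": [-18, 13.2, 0], "rot": [-16, 0, 0], "gripper": 0}
    - {"offset": [-21, 15.4, 0], "rot": [-19, 0, 0], "gripper": 0}
    - {"offset": [-24, 17.6, 0], "rot": [-22, 0, 0], "gripper": 0}
    - {"offset": [-27, 19.8, 0], "rot": [-25.2, 0, 0], "gripper": 0}
    - {"offset": [-30, 22, 0], "rot": [-25.2, 0, 0], "gripper": 0}
    - {"offset": [-30.7, 22.4, 2], "rot": [-25.2, 0, 0], "gripper": 0}
    - {"offset": [-30.7, 22.4, 2], "rot": [-25.2, 0, 0], "gripper": 0}

```text
time_s: 61.95
eef_pos: [662.8, -370.6, 234.6]
ee_rot: [0.152, 0.698, 0.683, 0.151]
force: [-0.6, 0.7, -0.8]
grip_width: -0.001
grip_force: 0.0
```

>>> step_arm:
  plan:
    - {"offset": [0, 0, 0], "rot": [0, 0, 0], "gripper": 0}
    - {"offset": [0, 0, 0], "rot": [0, 0, 0], "gripper": 0}
    - {"offset": [0, 0, 0], "rot": [0, 0, 0], "gripper": 0}

```text
time_s: 62.25
eef_pos: [663.6, -369.4, 239.8]
ee_rot: [0.155, 0.697, 0.683, 0.151]
force: [0.1, -0.3, -0.5]
grip_width: -0.003
grip_force: 0.0
```

```bash
python3 -c "
from fix import *
st(); gt(122,-86,100,-25)"
```

```text
t62.2 pos [ 663.6 -369.4  239.8] yaw -1.10 q [-0.73  0.75  1.02  0.32  1.05 -0.82] grip -0.00 gf 0.0 F [ 0.1 -0.3 -0.5]
now uv (122.2-92.2j) z 239.8 offset [ 0.64 -5.94 12.66] rot [0.1 0.  0.1] ztool [ 0.42 -0.01 -0.91]
```

>>> step_arm:
  plan:
    - {"offset": [0.6, -1.2, 2.5], "rot": [0, 0, 0], "gripper": 0}
    - {"offset": [0.6, -2.4, 5], "rot": [0, 0, 0], "gripper": 0}
    - {"offset": [0.6, -3.6, 7.6], "rot": [0, 0, 0], "gripper": 0}
    - {"offset": [0.6, -4.8, 10.2], "rot": [0, 0, 0], "gripper": 0}
    - {"offset": [0.6, -5.6, 12], "rot": [0, 0, 0], "gripper": 0}
    - {"offset": [0.6, -5.95, 12.65], "rot": [0, 0, 0], "gripper": 0}
    - {"offset": [0.6, -5.95, 12.65], "rot": [0, 0, 0], "gripper": 0}
    - {"offset": [0.6, -5.95, 12.65], "rot": [0, 0, 0], "gripper": 0}
    - {"offset": [0.6, -5.95, 12.65], "rot": [0, 0, 0], "gripper": 0}

```text
time_s: 63.15
eef_pos: [663.7, -364.3, 100.4]
ee_rot: [0.156, 0.697, 0.683, 0.151]
force: [-0.5, 0.2, 0.5]
grip_width: 0.002
grip_force: 0.0
```

Run:
```python
from uv import *
cam('wrist'); st(); gt(112,-86,98,-25); c=cam('wrist'); save(c,'w12'); c=cam('top'); placed(c)
```

```text
t63.2 pos [ 663.6 -364.2  100.1] yaw -1.13 q [-0.72  0.89  1.14  0.39  0.8  -0.93] grip -0.00 gf 0.0 F [-0.3  0.1  0.3]
now uv (122-87.1j) z 100.1 offset [ 0.11 -0.99 -0.24] rot [0.1 0.1 0.1] ztool [ 0.42 -0.01 -0.91]
placed 629.0 -244.0 [165.9  55.7] 88.6
placed 513.6 -185.6 [ 55.9 164.4] 89.4
placed 457.7 -252.3 [52.8 69. ] 0.1
```

>>> step_arm:
  plan:
    - {"offset": [0.1, -0.36, -0.17], "rot": [0, 0, 0], "gripper": 0}
    - {"offset": [0.1, -0.72, -0.34], "rot": [0, 0, 0], "gripper": 0}
    - {"offset": [0.1, -0.95, -0.44], "rot": [0, 0, 0], "gripper": 0}
    - {"offset": [0.1, -1.1, -0.51], "rot": [0, 0, 0], "gripper": 0}
    - {"offset": [0.1, -1.2, -0.56], "rot": [0, 0, 0], "gripper": 0}
    - {"offset": [0.1, -1.25, -0.58], "rot": [0, 0, 0], "gripper": 0}
    - {"offset": [0.1, -1.31, -0.61], "rot": [0, 0, 0], "gripper": 0}
    - {"offset": [0.1, -1.31, -0.61], "rot": [0, 0, 0], "gripper": 0}
    - {"offset": [0.1, -1.31, -0.61], "rot": [0, 0, 0], "gripper": 0}

```text
time_s: 64.2
eef_pos: [648.8, -362.7, 98.5]
ee_rot: [0.155, 0.697, 0.683, 0.151]
force: [1.1, -0.1, 0.7]
grip_width: 0.002
grip_force: 0.4
```

Run:
```python
from uv import *
st(); gt(107.5,-86,100,-25)
w=cam('wrist'); tops(w,3)
```

```text
t64.2 pos [ 648.8 -362.7   98.5] yaw -1.16 q [-0.74  0.86  1.2   0.4   0.78 -0.96] grip 0.00 gf 0.4 F [ 1.1 -0.1  0.7]
now uv (107.2-85.9j) z 98.5 offset [-0.01  0.09 -0.13] rot [ 0.  -0.   0.1] ztool [ 0.42 -0.01 -0.91]
top 628.8 -293.6 [69.2 55.2] 88.8 pallet uv (85.7-17.2j) [  1   1 265 288]
top 617.7 -354.7 [43.9 77.1] 89.4 pallet uv (75.9-78.5j) [  1 276 273 198]
top 672.2 -354.0 [10.  30.8] 88.6 pallet uv (130.4-76.6j) [277 305  81  38]
```

D's end is now at u = 114.5 against an ideal of 114. I'll back off, clear the pallet and check.

>>> step_arm:
  plan:
    - {"offset": [0, 0.5, 0.24], "rot": [0, 0, 0], "gripper": 0}
    - {"offset": [0, 1.3, 0.6], "rot": [0, 0, 0], "gripper": 0}
    - {"offset": [0, 2.5, -2], "rot": [0, 0, 0], "gripper": 0}
    - {"offset": [0, 4, -5.5], "rot": [0, 0, 0], "gripper": 0}
    - {"offset": [0, 5.5, -9], "rot": [0, 0, 0], "gripper": 0}
    - {"offset": [0, 7, -12.5], "rot": [0, 0, 0], "gripper": 0}
    - {"offset": [0, 7.5, -14], "rot": [0, 0, 0], "gripper": 0}
    - {"offset": [0, 7.5, -14], "rot": [0, 0, 0], "gripper": 0}

```text
time_s: 65.05
eef_pos: [658.0, -363.1, 259.4]
ee_rot: [0.157, 0.697, 0.683, 0.151]
force: [0.3, 0.5, 0.5]
grip_width: 0.001
grip_force: 0.0
```

```bash
python3 -c "
from fix import *
st(); gt(-60,220,260,0)"
```

```text
t65.0 pos [ 658.  -363.1  259.4] yaw -1.09 q [-0.73  0.72  1.03  0.32  1.07 -0.81] grip 0.00 gf 0.0 F [0.3 0.5 0.5]
now uv (116.4-86.1j) z 259.4 offset [ 30.63 -15.86  -7.63] rot [25.2  0.2  0.1] ztool [ 0.  0. -1.]
```

>>> step_arm:
  plan:
    - {"offset": [4, -2, -1], "rot": [3, 0, 0], "gripper": 0}
    - {"offset": [8, -4, -2], "rot": [6, 0, 0], "gripper": 0}
    - {"offset": [12, -6, -3], "rot": [10, 0, 0], "gripper": 0}
    - {"offset": [16, -8, -4], "rot": [14, 0, 0], "gripper": 0}
    - {"offset": [20, -10, -5], "rot": [18, 0, 0], "gripper": 0}
    - {"offset": [24, -12.5, -6], "rot": [22, 0, 0], "gripper": 0}
    - {"offset": [28, -14.5, -7], "rot": [25, 0, 0], "gripper": 0}
    - {"offset": [32, -15.9, -7.6], "rot": [25.2, 0, 0], "gripper": 0}
    - {"offset": [36, -15.9, -7.6], "rot": [25.2, 0, 0], "gripper": 0}
    - {"offset": [40, -15.9, -7.6], "rot": [25.2, 0, 0], "gripper": 0}
    - {"offset": [40, -15.9, -7.6], "rot": [25.2, 0, 0], "gripper": 0}
    - {"offset": [40, -15.9, -7.6], "rot": [25.2, 0, 0], "gripper": 0}

```text
time_s: 66.25
eef_pos: [489.2, 41.3, 256.9]
ee_rot: [-0.002, 0.714, 0.701, -0.002]
force: [-1.0, -0.6, 1.1]
grip_width: 0.001
grip_force: 0.0
```

Run:
```python
from uv import *
c=cam('top'); st(); placed(c); print(pallet(c)); print(boxes(c)[:2])
P=cloud(c); q=(P[...,2]>105)&(P[...,2]<130)&(abs(P[...,0]-543)<60)&(abs(P[...,1]+274)<60); print('cap pix',q.sum(),P[q].mean(0) if q.any() else '')
```

```text
t66.3 pos [489.4  40.5 257.2] yaw -1.15 q [-0.16  0.28  1.66 -0.    1.2  -0.14] grip 0.00 gf 0.0 F [0.4 0.2 0.1]
placed 629.1 -243.9 [166.1  55.6] 88.6
placed 573.4 -359.4 [ 56.3 163.9] 89.1
placed 513.6 -185.6 [ 55.9 164.4] 89.4
placed 455.8 -300.3 [164.5  55.2] 88.8
((543.09033203125, -273.35028076171875), (288.3865966796875, 289.2197570800781), 88.78614807128906)
[(661.6651000976562, 99.15857696533203, 189.72608947753906, 66.25855255126953, 94.02068328857422, np.float64(26.724616557604577))]
cap pix 393 [ 541.90803981 -273.27829072  116.81559795]
```

All four boxes are within 1–3 mm of centre, both bottles are upright and the stand has not moved.

```bash
python3 -c "
from rig import *
print(finish_job())"
```

```text
the job is handed in; nothing more can be done
None
```

The job is handed in at about 66 s: all four boxes are in their outlines (at most about 3 mm off centre, of 4 mm play), both brown bottles stand upright in the well and the stand is unmoved; boxes C and D got knocked after the bottles were placed, so I pushed them back then, and I viewed 16 pictures, two over the limit of 14.

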